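# Load the dry-storage canister and lock its bayonet cover

### The job

Put the specimen boxes into dry storage: free the canister's clear cover (press it down, give it a quarter turn anticlockwise, lift) and hang it by its handle on the stand's two prongs while you load. Stack every specimen box that is on the table flat in one square pile in the middle of the canister's perforated plate. Then put the cover back over the pile, press it down against the spring and turn it clockwise until it clicks up home and is locked; leave the jaw on the turntable, the glass tube, the clear cube and the set square where they are.

Things in the scene. Friction and masses are not known exactly. Their poses are not given: they have to be found in the camera images.
- canister: Base of the dry-storage canister, fixed: round, aluminium, 144 mm across on a 160 mm foot, with a raised bayonet collar 36 mm high whose inner lip is 112 mm across. Origin: centre of its underside on the table, z up. Its collar has two entry gaps, 30 degrees wide, on the base's +x and -x axes. In it: a flat perforated steel plate 90 mm across and, lower, around it a black sprung seal ring.
- deck (a point): Centre of the top of the perforated steel plate, 38 mm above the table (2 mm above the collar's top); axes parallel to the canister's.
- seal (a joint): Sprung seal ring (93 to 108 mm across) that the cover's rim presses down: 0 = up, its top 22 mm above the table, 0.009 m = fully down. It pushes up with 8 N plus 0.8 N per mm. It reads 0.001 under the locked cover.
- gap_mark (a point): Black line on the collar's top (36 mm high), 68 mm from the axis, at the entry gap on the canister's +x axis; another opposite. With its lugs in the gaps the cover rests on the seal ring, rim 22 mm above the table, and cannot turn until pressed down at least 4.5 mm (at most 9). It turns clockwise only, seen from above.
- lock_mark (a point): Black line on the collar, 75 degrees clockwise of gap_mark; another opposite. The held-down cover turns to a stop just past it (about 3 degrees of play each way); let go there, the spring lifts it 3.5 mm with a click and it is locked, rim 21 mm above the table. To undo: press down 4.5 to 8 mm, turn 75 degrees anticlockwise, lift.
- cover: Clear cup upside down with an aluminium foot ring, 0.25 to 0.4 kg, 105 mm outer, 97 mm inner diameter, 98 mm high (94 inside). Origin: centre of the lower rim, z up. Two lugs on its +x and -x axes, 16 mm wide, reaching 62 mm from the axis, 4 to 10 mm above the rim; a half turn makes no difference. Locked on the canister at the start, its x axis at lock_mark.
- cover_bar (a point): Centre of the cover's rigid black handle bar, 144 mm above the rim. The bar runs along the cover's x axis, in line with the lugs, 102 mm long, 12 mm thick (y), 12 mm high, on two legs whose inner faces are at x = +-43 mm; the open space between the cover's top and the bar is 40 mm high.
- stand: Steel bench stand, fixed: foot 200 x 140 mm, 12 mm thick, post 18 mm thick and 217 mm high at x = +100 mm. From the post two parallel round prongs, 8 mm thick, run towards -x at y = +-32 mm, joined by a crosspiece at x = +85 mm. Origin on the table right below hook_seat.
- hook_seat (a point): Midway between the prongs, 206 mm above the table: where the centre of the handle bar lies when the cover hangs. Prongs' top 200 mm high; their tips, 24 mm from here towards -x, turn up to 212 mm. Axes as the stand's. Bring the handle in towards +x, bar along y, bar above the tips and the cover's top below the prongs, then lower it.
- box1: Closed clear specimen box with a small tooth-like rod on white foam, 58 mm (x) by 42 mm (y), 16 mm high, 35 to 60 g; origin at the centre of its underside. Foam holds the fossil, so a box that was knocked over may be stored either face up. May be absent (None from the start). Lies flat on the table at the start, to the right of the canister.
- box2: Closed clear specimen box with a vertebra on white foam, 58 mm (x) by 42 mm (y), 16 mm high, 35 to 60 g; origin at the centre of its underside. Foam holds the fossil, so a box that was knocked over may be stored either face up. May be absent (None from the start). Lies flat on the table at the start, to the right of the canister.
- box3: Closed clear specimen box with a flat bone plate on white foam, 58 mm (x) by 42 mm (y), 16 mm high, 35 to 60 g; origin at the centre of its underside. Foam holds the fossil, so a box that was knocked over may be stored either face up. May be absent (None from the start). Lies flat on the table at the start, to the right of the canister.
- box4: Closed clear specimen box with two small round bones on white foam, 58 mm (x) by 42 mm (y), 16 mm high, 35 to 60 g; origin at the centre of its underside. Foam holds the fossil, so a box that was knocked over may be stored either face up. May be absent (None from the start). Lies flat on the table at the start, to the right of the canister.
- jaw: Bystander: beige fossil jaw fragment with six teeth, about 150 x 30 x 55 mm, on the low aluminium turntable (210 mm across, 30 mm high) beyond the canister. Leave alone.
- tube: Bystander: glass tube with a cork stopper standing upright, 25 mm across, 98 mm high. Leave alone.
- cube: Bystander: clear acrylic cube, 38 mm, with a small fossil inside. Leave alone.
- set_square: Bystander: brass set square, 100 x 74 mm, 12 mm high at its stock, lying flat. Leave alone.
Things that resemble listed ones, but are neither listed nor needed, are in the scene too. What is shaped like the box3 but brown or pink is not meant.

How it is judged:
By the outcome, as a careful person would: the job done as asked, in the order asked, and still so for the second after the job is handed in, with the robot touching nothing.
Of box1, box2, box3, box4 only 2 to 4 are there at a start; the rules pass over those that are not, and their reading is None.
At some moment in a run one of box1, box2, box3, box4 may be knocked a few centimetres aside while the robot is not near it.
It also fails if it takes over 210 s, if anything falls off the work surface, if the arm or the gripper's body presses on something with over 40 N, if the wrist force passes 120 N, or if a joint passes its speed limit or range.

### The arm

A 6-joint arm with a two-finger parallel gripper is mounted at the origin on the work surface. World frame = base frame: x ahead of the robot, y to its left, z up, the work surface at z = 0. Lengths are in m, angles in rad, forces in N, time in s.
With the tool pointing down it reaches from about 0.375 to 0.975 m from the base axis. Payload 3.8 kg.
Tool frame: the origin (TCP) lies at the very end of the fingers, on their centre line; the grasp point (between the pads) lies 19 mm behind it (bot.grip_point_offset is the distance from the TCP to the grasp point, in m); z points along the fingers, x is the direction in which the jaws open and shut, and the axes are right-handed (so a half turn about z gives the same grasp; the last joint's range is limited). The gripper opens to 85 mm and grips with 20 to 120 N. Pads are 22 mm wide; open, the fingers measure 114 mm over their backs; the gripper's body (76 mm by 85 mm) begins 54 mm behind the grasp point. The pads swing forward as they close: fully open they stand 13 mm farther back than shut.
Start: joints at [-1.383, 0.264, 1.604, -0, 1.274, -0.037], TCP at [0.15, -0.658, 0.231] pointing down, gripper open.
Joint ranges: [-2.63, 2.63], [-0.94, 2.18], [0.31, 2.57], [-1.31, 4.45], [0, 2.66], [-2.55, 2.55]. Speed limits (rad/s): [2.57, 2.57, 3.14, 3.14, 3.14, 3.14].

### API

Orientations are given as a rotation vector (axis times angle).
In Python, from workcell import bot, read_camera gives the robot as it stands.
- The arm moves only by the tool arm_command, never from a script. Its argument "rows" is a list of rows, each an object with "delta_rot": the turn, a rotation vector about the tool's x, y, z in rad, a list of three; "xyz": the shift along the tool's x, y, z in m, a list of three; "gripper": the finger opening in m, from 0 to 0.0854. A call has 1 to 12 rows; each row shifts and turns the commanded pose from where the row before left it, along the tool's axes as they then stand; what a row does not reach is not made up. A row lasts 1/10 s, in which the tool goes at most 50 mm and 8.59 degrees, less where a joint would pass 70% of its speed; a pose out of reach is approached as far as the arm can. A call is refused whole if a number of a shift passes 0.05 or a number of a turn 0.15, either way. A call with a gripper value outside its range is refused whole. The fingers move at their own pace and stop on an object; "force" is the grip in N (left out, the last holds). Time passes only in rows, so rows that do not move let the fingers close. It gives the time, the measured TCP pose, the force and the opening at its end, in the units of the state.
- bot.read_state(): the state, without advancing time (a new reading comes with each control period).
- read_camera(name): name is "scene" or "top" or "wrist"; returns a dict with "pixels" (384x512x3 uint8, red, green, blue), "range_z" (384x512 float32, m along the optical axis (not along the pixel's ray), 0 where there is no reading), "intrinsics" (3x3 intrinsics, pixels), "dist_coeffs" ([k1, k2, p1, p2, k3] as OpenCV has them; the pictures are not rectified), "camera_from_world" (4x4, takes a point from world to camera coordinates). Camera axes: x right, y up, looking along -z (the intrinsics and any distortion apply to the point x, -y, -z); pixel columns grow to the right and rows downward; lengths in m; the calibration is good to about 2 mm. A picture is of the moment at which its call begins.
- bot.finish_job(): hands the job in, once; it reports no verdict.
The state is a dict: "time": time; "q": joint angles; "joint_vel": joint speeds; "joint_torque": joint torques, N m; "tool_pos": TCP position; "tcp_rot": TCP orientation; "wrist_force": force on the tool from outside, world axes, zero at the start; "torque": the same for the moment, N m; "width": opening from 0.0 (shut) to 1.0 (fully open).
Only numpy, scipy, OpenCV 4.12 (cv2) and the standard library are available. Lean on these libraries where they do the work, as an engineer would, in place of code of your own. Each camera call takes 0.05 s, during which the arm holds its last target.

## Working session

There is one attempt and no reset: what is moved stays moved. The work goes in short steps, Python scripts to look and compute and a tool call to move; the robot and the scene stay as the last step left them, time stands still between calls to the robot, and variables do not carry over. Pictures are saved under pics/ and viewed, and the job is handed in when it is done.

Besides the shell and the picture viewer there is one more tool, called after "Request:" as a command line: name --argument value ..., lists and objects as JSON in quotes. arm_command: Moves the arm, as the interface text tells. Its arguments: {"type":"object","properties":{"rows":{"type":"array","items":{"type":"object","properties":{"delta_rot":{"type":"array","items":{"type":"number"}},"xyz":{"type":"array","items":{"type":"number"}},"gripper":{"type":"number"}}}},"force":{"type":"number"}},"required":["rows"]}

```bash
ls; mkdir -p pics; cat > h.py <<'E'
import numpy as np, cv2
from workcell import bot, read_camera
from scipy.spatial.transform import Rotation as R
def save(im,name,scale=1.5):
    im=cv2.cvtColor(im,cv2.COLOR_RGB2BGR)
    if scale!=1: im=cv2.resize(im,None,fx=scale,fy=scale,interpolation=cv2.INTER_CUBIC)
    cv2.imwrite('pics/'+name+'.png',im)
def rays(c,uv):
    uv=np.array(uv,float).reshape(-1,1,2)
    n=cv2.undistortPoints(uv,np.array(c['intrinsics']),np.array(c['dist_coeffs'])).reshape(-1,2)
    d=np.c_[n[:,0],-n[:,1],-np.ones(len(n))]
    T=np.array(c['camera_from_world']);Rm=T[:3,:3];o=-Rm.T@T[:3,3]
    return o,d@Rm   # scaled so that depth along axis=1
def onplane(c,uv,z):
    o,d=rays(c,uv); return o+d*((z-o[2])/d[:,2])[:,None]
def proj(c,P):
    P=np.array(P,float).reshape(-1,3);T=np.array(c['camera_from_world'])
    q=P@T[:3,:3].T+T[:3,3]; q=np.c_[q[:,0],-q[:,1],-q[:,2]]
    return cv2.projectPoints(q,np.zeros(3),np.zeros(3),np.array(c['intrinsics']),np.array(c['dist_coeffs']))[0].reshape(-1,2)
def points(c,uv):
    o,d=rays(c,uv); uv=np.array(uv).reshape(-1,2)
    return o+d*np.array([c['range_z'][int(v),int(u)] for u,v in uv])[:,None]
def st():
    s=bot.read_state(); print('t',round(s['time'],2),'pos',np.round(s['tool_pos'],4),'w',round(s['width'],3),'F',np.round(s['wrist_force'],1),'T',np.round(s['torque'],2))
    Rm=R.from_rotvec(s['tcp_rot']).as_matrix(); print('xaxis',np.round(Rm[:,0],3),'yaxis',np.round(Rm[:,1],3),'z',np.round(Rm[:,2],3), 'q',np.round(s['q'],3))
    return s
E
python3 - <<'E'
from h import *
s=st()
for n in['scene','top','wrist']:
    c=read_camera(n); save(c['pixels'],n+'0'); T=np.array(c['camera_from_world']); print(n,-T[:3,:3].T@T[:3,3], -T[2,:3], c['intrinsics'][0][0],np.round(c['dist_coeffs'],3)); np.save(n+'0.npy',c,allow_pickle=True)
E
```

```text
pics
t 0.0 pos [ 0.1503 -0.6573  0.2299] w 0.999 F [ 0.2 -0.3  0.5] T [-0.01 -0.05  0.03]
xaxis [ 0.223 -0.975 -0.002] yaxis [-0.975 -0.223 -0.   ] z [-0.     0.002 -1.   ] q [-1.383  0.265  1.605 -0.     1.274 -0.037]
scene [ 0.83249078 -0.50125162  0.77403181] [-0.34513721  0.57243675 -0.74377179] 369.72860392169815 [-0.025  0.     0.     0.     0.   ]
top [ 0.32825582 -0.02032998  1.37134069] [ 0.18808811 -0.01616097 -0.98201919] 430.64149361290265 [-0.1  0.   0.   0.   0. ]
wrist [ 0.23026731 -0.64001895  0.37326536] [-0.30967423 -0.06833588 -0.94838393] 325.8389907112505 [-0.062  0.     0.     0.     0.   ]
```

View pics/scene0.png

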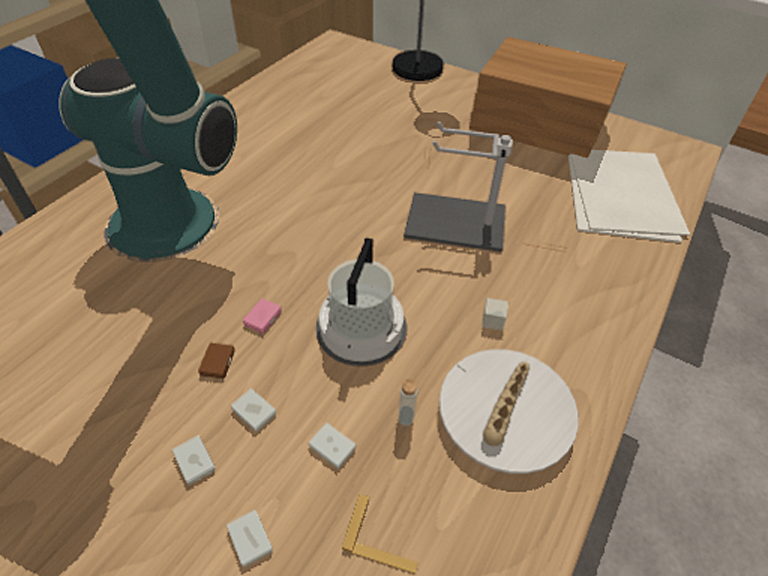

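View pics/top0.png

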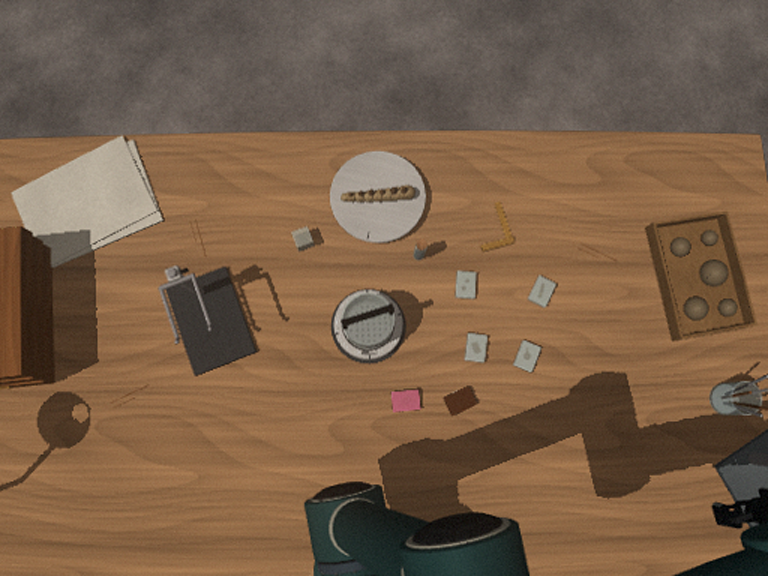

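View pics/wrist0.png

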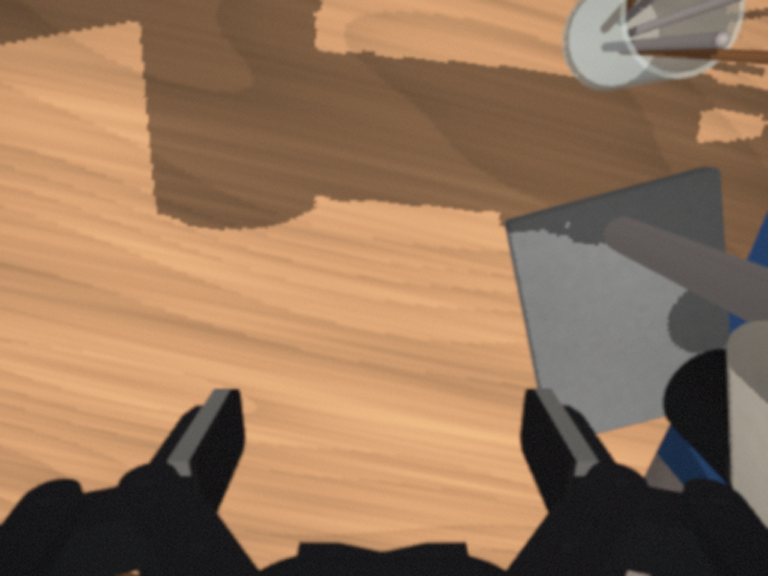

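```bash
python3 - <<'E'
from h import *
t=np.load('top0.npy',allow_pickle=True).item(); s=np.load('scene0.npy',allow_pickle=True).item()
a=t['pixels'][180:250,205:285]; b=s['pixels'][150:250,200:280]; cc=t['pixels'][170:260,100:180]; d=t['pixels'][175:255,295:380]
def up(x,w,h): return cv2.resize(x,(w,h),interpolation=cv2.INTER_CUBIC)
save(np.vstack([np.hstack([up(a,400,300),up(b,400,300)]),np.hstack([up(cc,400,300),up(d,400,300)])]),'crops0',1)
# boxes
hsv=cv2.cvtColor(t['pixels'],cv2.COLOR_RGB2HSV)
m=((hsv[...,1]<60)&(hsv[...,2]>120)).astype(np.uint8)
m[:, :285]=0; m[:170]=0;m[260:]=0
cs,_=cv2.findContours(m,cv2.RETR_EXTERNAL,cv2.CHAIN_APPROX_NONE)
for k in cs:
    if cv2.contourArea(k)<80: continue
    P=onplane(t,k.reshape(-1,2),0.016)
    r=cv2.minAreaRect((P[:,:2]*1000).astype(np.float32)); print(np.round(r[0],1),np.round(r[1],1),round(r[2],1),'px',k.reshape(-1,2).mean(0), np.round(points(t,[k.reshape(-1,2).mean(0)]),3))
# bar: dark pixels with depth
g=t['pixels'].max(2); ys,xs=np.where(g<45)
ok=(ys>180)&(ys<250)&(xs>215)&(xs<285); uv=np.c_[xs,ys][ok]
P=points(t,uv); P=P[(P[:,2]>0.15)]
print(len(P),P[:,2].min(),P[:,2].max()); 
r=cv2.minAreaRect((P[:,:2]*1000).astype(np.float32)); print(r, np.median(P,0))
E
```

```text
[ 429.8 -343.1] [41.7 57.3] 65.9 px [350.8        237.14545455] [[ 0.43  -0.343  0.014]]
[ 449.6 -235.4] [42.4 58. ] 81.1 px [316.89473684 231.24561404] [[ 0.45  -0.236  0.014]]
[ 568.4 -382.8] [41.2 56.9] 62.3 px [360.70588235 194.09803922] [[ 0.568 -0.382  0.015]]
[ 584.6 -218.2] [38.9 56.4] 88.1 px [310.14545455 189.32727273] [[ 0.585 -0.219  0.016]]
120 0.1547221954216802 1.3713406855228936
((425.56927490234375, -36.61268615722656), (171.0550537109375, 98.38829803466797), 20.40799331665039) [ 0.49839183 -0.00999916  0.17052121]
```

View pics/crops0.png

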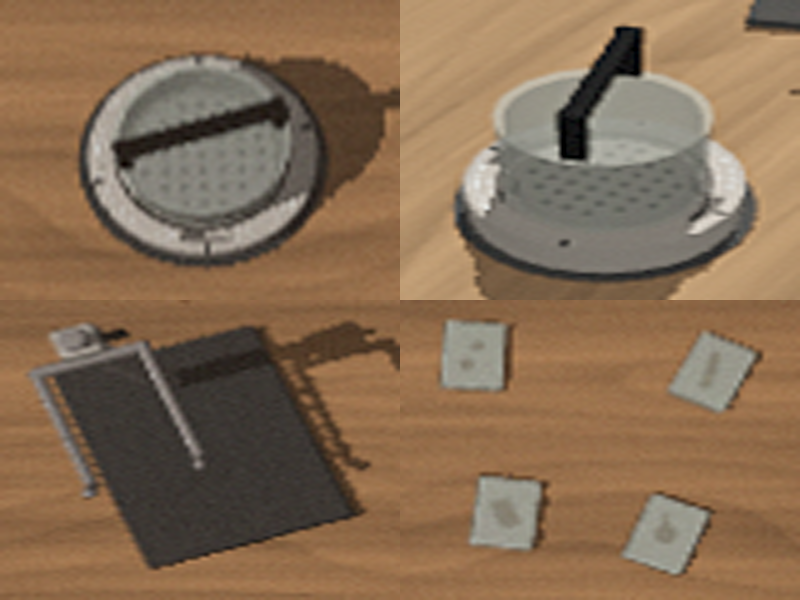

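```bash
python3 - <<'E'
from h import *
t=np.load('top0.npy',allow_pickle=True).item(); s=np.load('scene0.npy',allow_pickle=True).item()
px=t['pixels']; g=px.max(2)
vv,uu=np.mgrid[0:384,0:512]; allp=points(t,np.c_[uu.ravel(),vv.ravel()]).reshape(384,512,3)
def rect(mask,z=None,name=''):
    ys,xs=np.where(mask); P=allp[ys,xs] if z is None else onplane(t,np.c_[xs,ys],z)
    r=cv2.minAreaRect((P[:,:2]*1000).astype(np.float32)); print(name,len(P),np.round(r[0],1),np.round(r[1],1),round(r[2],2),'mean',np.round(P.mean(0),4)); 
    Q=P[:,:2]-P[:,:2].mean(0); w,v=np.linalg.eigh(Q.T@Q); print('  axis',np.round(v[:,1],3), np.degrees(np.arctan2(v[1,1],v[0,1])))
    return P
reg=lambda a,b,c,d:(uu>a)&(uu<b)&(vv>c)&(vv<d)
Z=allp[...,2]
rect(reg(215,285,180,250)&(g<50)&(Z>0.155)&(Z<0.19),.171,'bar')
foot=reg(100,180,170,260)&(Z>0.006)&(Z<0.018)&(g<75); rect(foot,.012,'stand foot')
pr=reg(100,180,170,260)&(Z>0.185)&(Z<0.207)
P=rect(pr,None,'prongs')
tip=reg(100,180,170,260)&(Z>0.2075)&(Z<0.216); 
ys,xs=np.where(tip); print('hi',np.round(np.c_[allp[ys,xs],xs,ys],3)[:60])
# canister: foot outer dark edge via depth >0.003 & collar
cm=reg(215,285,185,250)&(Z>0.03)&(Z<0.0385)&(g>110)
k,_=cv2.findContours(cm.astype(np.uint8),cv2.RETR_EXTERNAL,cv2.CHAIN_APPROX_NONE); k=max(k,key=cv2.contourArea).reshape(-1,2)
P=onplane(t,k,.036); 
from scipy.optimize import least_squares
f=least_squares(lambda p:np.hypot(P[:,0]-p[0],P[:,1]-p[1])-p[2],[.5,0,.07],loss='soft_l1',f_scale=.002); print('collar',f.x, np.abs(f.fun).mean())
b=rect(reg(100,180,170,260)&(Z>0.213),None,'post top')
E
```

```text
bar 127 [498.7  -9.5] [12.  98.8] 16.94 mean [ 0.4991 -0.0097  0.171 ]
  axis [-0.293  0.956] 107.02106786762242
stand foot 2362 [513.7 326. ] [199.1 140.2] 20.73 mean [0.5095 0.3243 0.012 ]
  axis [-0.946 -0.324] -161.10031904440658
prongs 333 [522.1 330.2] [136.6  71.5] 21.35 mean [0.5338 0.3328 0.1991]
  axis [-0.908 -0.419] -155.25476886527127
hi [[5.85e-01 3.50e-01 2.09e-01 1.15e+02 1.78e+02]
 [5.86e-01 3.45e-01 2.08e-01 1.17e+02 1.78e+02]
 [5.82e-01 3.54e-01 2.14e-01 1.13e+02 1.79e+02]
 [5.82e-01 3.51e-01 2.15e-01 1.14e+02 1.79e+02]
 [5.83e-01 3.51e-01 2.08e-01 1.15e+02 1.79e+02]
 [5.79e-01 3.49e-01 2.14e-01 1.15e+02 1.80e+02]
 [5.79e-01 3.46e-01 2.12e-01 1.16e+02 1.80e+02]
 [5.80e-01 3.45e-01 2.09e-01 1.17e+02 1.80e+02]
 [5.76e-01 3.54e-01 2.14e-01 1.13e+02 1.81e+02]
 [5.76e-01 3.49e-01 2.12e-01 1.15e+02 1.81e+02]
 [5.76e-01 3.46e-01 2.13e-01 1.16e+02 1.81e+02]
 [5.77e-01 3.45e-01 2.08e-01 1.17e+02 1.81e+02]
 [5.77e-01 3.42e-01 2.09e-01 1.18e+02 1.81e+02]
 [5.73e-01 3.57e-01 2.13e-01 1.12e+02 1.82e+02]
 [5.73e-01 3.53e-01 2.16e-01 1.13e+02 1.82e+02]
 [5.73e-01 3.48e-01 2.14e-0
[... 797 characters left out ...]
01 3.52e-01 2.09e-01 1.14e+02 1.86e+02]
 [4.73e-01 2.78e-01 2.14e-01 1.39e+02 2.18e+02]
 [4.73e-01 2.76e-01 2.11e-01 1.40e+02 2.18e+02]
 [4.71e-01 2.79e-01 2.08e-01 1.39e+02 2.19e+02]
 [4.70e-01 2.75e-01 2.13e-01 1.40e+02 2.19e+02]
 [4.68e-01 2.78e-01 2.11e-01 1.39e+02 2.20e+02]
 [4.68e-01 2.76e-01 2.09e-01 1.40e+02 2.20e+02]
 [4.49e-01 3.39e-01 2.09e-01 1.17e+02 2.27e+02]
 [4.49e-01 3.35e-01 2.10e-01 1.18e+02 2.27e+02]
 [4.46e-01 3.38e-01 2.10e-01 1.17e+02 2.28e+02]
 [4.46e-01 3.35e-01 2.11e-01 1.18e+02 2.28e+02]]
collar [ 0.50302472 -0.01398704  0.06967366] 0.004025473644858143
post top 50 [435.4 180.4] [452.4  49. ] 55.74 mean [0.4515 0.1699 0.7705]
  axis [0.547 0.837] 56.820408800093496
```

```bash
cat >> h.py <<'E'
def plan(p,xang):
    s=st(); Rm=R.from_rotvec(s['tcp_rot']).as_matrix(); a=np.degrees(np.arctan2(Rm[1,0],Rm[0,0]))
    d=(xang-a+180)%360-180
    w=np.radians(xang); Rt=np.array([[np.cos(w),np.sin(w),0],[np.sin(w),-np.cos(w),0],[0,0,-1]]).T
    Rt=np.array([[np.cos(w),np.sin(w),0],[np.sin(w),-np.cos(w),0],[0,0,-1]])
    D=R.from_matrix(Rm.T@Rt).as_rotvec()
    v=np.array(p)-s['tool_pos']
    print('xang',round(a,2),'turn(deg)',round(d,1),'delta_rot',np.round(D,4),'| after turn shift',np.round(Rt.T@v,4),'| before turn shift',np.round(Rm.T@v,4))
E
python3 - <<'E'
from h import *
plan([.4987,-.0095,.23],17)
E
```

```text
t 0.15 pos [ 0.1504 -0.6574  0.2302] w 1.002 F [0.6 0.1 0.3] T [-0.06  0.04 -0.01]
xaxis [ 0.223 -0.975 -0.002] yaxis [-0.975 -0.223 -0.   ] z [-0.     0.002 -1.   ] q [-1.383  0.265  1.605  0.     1.274 -0.037]
xang -77.12 turn(deg) 94.1 delta_rot [-1.6000e-03  1.3000e-03 -1.6427e+00] | after turn shift [ 5.225e-01 -5.178e-01  2.000e-04] | before turn shift [-0.554  -0.484   0.0013]
```

Request:
arm_command --rows '[{"delta_rot":[0,0,-0.149],"xyz":[0,0,0],"gripper":0.06},{"delta_rot":[0,0,-0.149],"xyz":[0,0,0],"gripper":0.06},{"delta_rot":[0,0,-0.149],"xyz":[0,0,0],"gripper":0.06},{"delta_rot":[0,0,-0.149],"xyz":[0,0,0],"gripper":0.06},{"delta_rot":[0,0,-0.149],"xyz":[0,0,0],"gripper":0.06},{"delta_rot":[0,0,-0.149],"xyz":[0,0,0],"gripper":0.06},{"delta_rot":[0,0,-0.149],"xyz":[0,0,0],"gripper":0.06},{"delta_rot":[0,0,-0.149],"xyz":[0,0,0],"gripper":0.06},{"delta_rot":[0,0,-0.149],"xyz":[0,0,0],"gripper":0.06},{"delta_rot":[0,0,-0.149],"xyz":[0,0,0],"gripper":0.06},{"delta_rot":[0,0,-0.149],"xyz":[0,0,0],"gripper":0.06}]' --force 80

```text
time: 1.25
tool_pos: [0.1504, -0.6577, 0.2307]
tcp_rot: [-3.106, -0.468, 0.0]
wrist_force: [0.3, -0.1, -0.4]
width: 0.702
```

Request:
arm_command --rows '[{"delta_rot":[0,0,0],"xyz":[0.032,-0.032,0],"gripper":0.06},{"delta_rot":[0,0,0],"xyz":[0.032,-0.032,0],"gripper":0.06},{"delta_rot":[0,0,0],"xyz":[0.032,-0.032,0],"gripper":0.06},{"delta_rot":[0,0,0],"xyz":[0.032,-0.032,0],"gripper":0.06},{"delta_rot":[0,0,0],"xyz":[0.032,-0.032,0],"gripper":0.06},{"delta_rot":[0,0,0],"xyz":[0.032,-0.032,0],"gripper":0.06},{"delta_rot":[0,0,0],"xyz":[0.032,-0.032,0],"gripper":0.06},{"delta_rot":[0,0,0],"xyz":[0.032,-0.032,0],"gripper":0.06},{"delta_rot":[0,0,0],"xyz":[0.032,-0.032,0],"gripper":0.06},{"delta_rot":[0,0,0],"xyz":[0.032,-0.032,0],"gripper":0.06},{"delta_rot":[0,0,0],"xyz":[0.032,-0.032,0],"gripper":0.06},{"delta_rot":[0,0,0],"xyz":[0.032,-0.032,0],"gripper":0.06}]'

```text
time: 2.45
tool_pos: [0.4075, -0.1777, 0.2313]
tcp_rot: [3.108, 0.458, 0.001]
wrist_force: [0.3, -0.5, 0.2]
width: 0.702
```

```bash
python3 - <<'E'
from h import *
plan([.4987,-.0095,.23],17)
E
```

```text
t 2.45 pos [ 0.4075 -0.1777  0.2313] w 0.702 F [ 0.3 -0.5  0.2] T [ 0.03 -0.04 -0.01]
xaxis [0.957 0.289 0.   ] yaxis [ 0.289 -0.957  0.   ] z [ 0. -0. -1.] q [-0.467 -0.185  2.07  -0.     1.257 -0.76 ]
xang 16.78 turn(deg) 0.2 delta_rot [ 0.0003 -0.0003 -0.0039] | after turn shift [ 0.1364 -0.1342  0.0013] | before turn shift [ 0.1358 -0.1347  0.0013]
```

Request:
arm_command --rows '[{"delta_rot":[0,0,-0.004],"xyz":[0.034,-0.034,0],"gripper":0.06},{"delta_rot":[0,0,0],"xyz":[0.034,-0.034,0],"gripper":0.06},{"delta_rot":[0,0,0],"xyz":[0.034,-0.034,0],"gripper":0.06},{"delta_rot":[0,0,0],"xyz":[0.034,-0.033,0],"gripper":0.06},{"delta_rot":[0,0,0],"xyz":[0,0,0],"gripper":0.06}]'

```text
time: 2.95
tool_pos: [0.4997, -0.006, 0.2312]
tcp_rot: [-3.104, -0.474, -0.002]
wrist_force: [-0.2, 0.2, -0.0]
width: 0.702
```

```bash
python3 - <<'E'
from h import *
plan([.4987,-.0095,.146],17)
c=read_camera('wrist'); save(c['pixels'],'w1'); np.save('w1.npy',c,allow_pickle=True)
c=read_camera('top'); np.save('t1.npy',c,allow_pickle=True)
E
```

```text
t 2.95 pos [ 0.4997 -0.006   0.2312] w 0.702 F [-0.2  0.2 -0. ] T [-0.03  0.03 -0.01]
xaxis [0.954 0.298 0.002] yaxis [ 0.298 -0.954 -0.002] z [ 0.001  0.002 -1.   ] q [-0.063 -0.072  1.971  0.002  1.242 -0.367]
xang 17.35 turn(deg) -0.4 delta_rot [-0.0017 -0.0015  0.0062] | after turn shift [-0.002   0.0031  0.0852] | before turn shift [-0.0021  0.0032  0.0852]
```

View pics/w1.png

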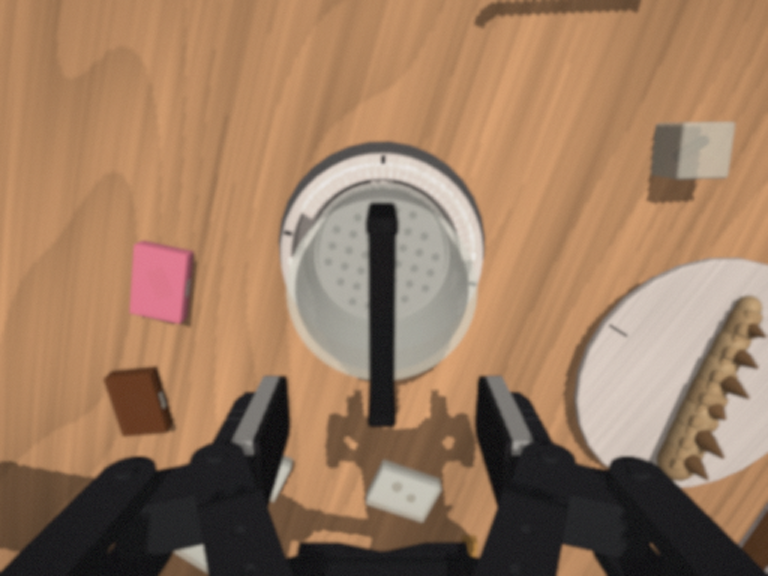

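```bash
python3 - <<'E'
from h import *
c=np.load('w1.npy',allow_pickle=True).item()
px=c['pixels'];g=px.max(2)
m=np.zeros_like(g); m[134:284,240:268]=(g[134:284,240:268]<45)
ys,xs=np.where(m)
P=onplane(c,np.c_[xs,ys],.171); print(len(P))
r=cv2.minAreaRect((P[:,:2]*1000).astype(np.float32)); print(r)
mk=onplane(c,[(288/1.5,233/1.5),(473/1.5,284/1.5),(384/1.5,160/1.5)],.036); print(mk, 'mid',(mk[0]+mk[1])/2, 'ang',np.degrees(np.arctan2(*(mk[0]-mk[1])[[1,0]])), np.linalg.norm(mk[0]-mk[1]))
d=mk[2]-(mk[0]+mk[1])/2; print(np.degrees(np.arctan2(d[1],d[0])))
E
```

```text
2184
((499.9078369140625, -6.062152862548828), (11.498737335205078, 105.00928497314453), 16.829103469848633)
[[ 0.43272974 -0.01162126  0.036     ]
 [ 0.56995146 -0.00809661  0.036     ]
 [ 0.48226658  0.05574851  0.036     ]] mid [ 0.5013406  -0.00985894  0.036     ] ang -178.52863416278925 0.13726697467350768
106.21070484716212
```

Request:
arm_command --rows '[{"delta_rot":[-0.0017,-0.0015,0.005],"xyz":[-0.001,0.003,0.02],"gripper":0.06},{"delta_rot":[0,0,0],"xyz":[0,0,0.03],"gripper":0.06},{"delta_rot":[0,0,0],"xyz":[0,0,0.025],"gripper":0.06},{"delta_rot":[0,0,0],"xyz":[0,0,0.01],"gripper":0.06},{"delta_rot":[0,0,0],"xyz":[0,0,0],"gripper":0.06}]'

```text
time: 3.55
tool_pos: [0.4958, -0.015, 0.1445]
tcp_rot: [3.107, 0.454, -0.008]
wrist_force: [0.7, 0.0, -0.7]
width: 0.703
```

```bash
python3 - <<'E'
from h import *
plan([.4995,-.009,.146],17)
c=read_camera('wrist'); save(c['pixels'],'w2'); np.save('w2.npy',c,allow_pickle=True)
E
```

```text
t 3.55 pos [ 0.4958 -0.015   0.1445] w 0.703 F [ 0.7  0.  -0.7] T [-0.02 -0.03 -0.07]
xaxis [ 0.958  0.286 -0.005] yaxis [ 0.286 -0.958  0.   ] z [-0.005 -0.002 -1.   ] q [-7.900e-02  1.000e-03  2.068e+00 -3.000e-03  1.078e+00 -3.680e-01]
xang 16.63 turn(deg) 0.4 delta_rot [ 0.0005  0.0054 -0.0065] | after turn shift [ 0.0053 -0.0047 -0.0015] | before turn shift [ 0.0053 -0.0047 -0.0015]
```

View pics/w2.png

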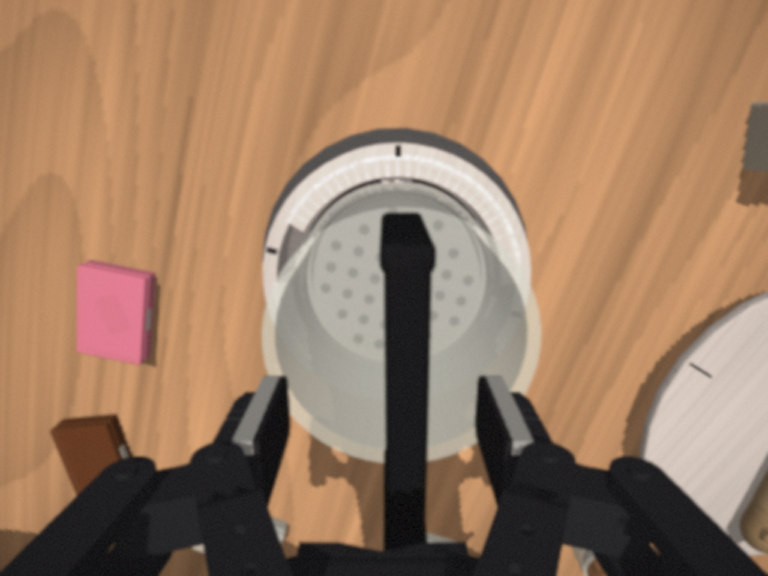

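Request:
arm_command --rows '[{"delta_rot":[0.0005,0.005,-0.006],"xyz":[0.005,-0.005,-0.001],"gripper":0.06},{"delta_rot":[0,0,0],"xyz":[0,0,0],"gripper":0.06},{"delta_rot":[0,0,0],"xyz":[0,0,0],"gripper":0.06}]'

```text
time: 3.9
tool_pos: [0.5022, -0.0076, 0.1487]
tcp_rot: [3.105, 0.467, 0.01]
wrist_force: [0.5, -0.1, 0.1]
width: 0.702
```

```bash
python3 - <<'E'
from h import *
plan([.4995,-.009,.146],17)
E
```

```text
t 3.9 pos [ 0.5022 -0.0076  0.1487] w 0.702 F [ 0.5 -0.1  0.1] T [0.02 0.01 0.01]
xaxis [0.956 0.294 0.006] yaxis [ 0.294 -0.956  0.002] z [ 0.006 -0.    -1.   ] q [-6.500e-02  1.000e-03  2.059e+00  0.000e+00  1.075e+00 -3.630e-01]
xang 17.1 turn(deg) -0.1 delta_rot [ 0.0021 -0.0058  0.0018] | after turn shift [-0.003   0.0006  0.0027] | before turn shift [-0.003   0.0005  0.0027]
```

Request:
arm_command --rows '[{"delta_rot":[0,0,0],"xyz":[0,0,0],"gripper":0.06},{"delta_rot":[0,0,0],"xyz":[0,0,0],"gripper":0.06}]'

```text
time: 4.1
tool_pos: [0.5013, -0.0076, 0.1476]
tcp_rot: [3.106, 0.467, 0.007]
wrist_force: [0.8, 1.0, -0.2]
width: 0.701
```

Request:
arm_command --rows '[{"delta_rot":[0,0,0],"xyz":[0,0,0],"gripper":0.06}]'

```text
time: 4.2
tool_pos: [0.5011, -0.0077, 0.1473]
tcp_rot: [3.106, 0.467, 0.006]
wrist_force: [0.3, 0.8, -1.0]
width: 0.703
```

```bash
python3 - <<'E'
from h import *
plan([.4995,-.009,.146],17)
print(np.round(bot.read_state()['joint_vel'],3))
E
```

```text
t 4.2 pos [ 0.5011 -0.0077  0.1473] w 0.703 F [ 0.3  0.8 -1. ] T [-0.07  0.04  0.03]
xaxis [0.956 0.294 0.004] yaxis [ 0.294 -0.956  0.001] z [ 0.004 -0.    -1.   ] q [-6.500e-02  2.000e-03  2.061e+00  0.000e+00  1.075e+00 -3.630e-01]
xang 17.08 turn(deg) -0.1 delta_rot [ 0.0012 -0.0035  0.0014] | after turn shift [-0.0019  0.0008  0.0013] | before turn shift [-0.0019  0.0008  0.0013]
[-0.001  0.001  0.002  0.001 -0.001 -0.003]
```

Request:
arm_command --rows '[{"delta_rot":[0,0,0],"xyz":[-0.001,0.001,0.001],"gripper":0.03},{"delta_rot":[0,0,0],"xyz":[0,0,0],"gripper":0.0},{"delta_rot":[0,0,0],"xyz":[0,0,0],"gripper":0.0},{"delta_rot":[0,0,0],"xyz":[0,0,0],"gripper":0.0},{"delta_rot":[0,0,0],"xyz":[0,0,0],"gripper":0.0},{"delta_rot":[0,0,0],"xyz":[0,0,0],"gripper":0.0}]' --force 90

```text
time: 4.8
tool_pos: [0.5007, -0.0089, 0.1464]
tcp_rot: [3.106, 0.466, 0.007]
wrist_force: [1.4, 0.5, 0.5]
width: 0.119
```

```bash
python3 - <<'E'
from h import *
plan([.4995,-.009,.146],17)
c=read_camera('wrist'); save(c['pixels'],'w3')
E
```

```text
t 4.8 pos [ 0.5007 -0.0089  0.1464] w 0.119 F [1.4 0.5 0.5] T [ 0.07 -0.14  0.01]
xaxis [0.956 0.294 0.004] yaxis [ 0.294 -0.956  0.001] z [ 0.004 -0.    -1.   ] q [-6.800e-02  2.000e-03  2.063e+00  0.000e+00  1.073e+00 -3.660e-01]
xang 17.08 turn(deg) -0.1 delta_rot [ 0.0013 -0.0041  0.0013] | after turn shift [-0.0012 -0.0003  0.0004] | before turn shift [-0.0012 -0.0003  0.0004]
```

View pics/w3.png

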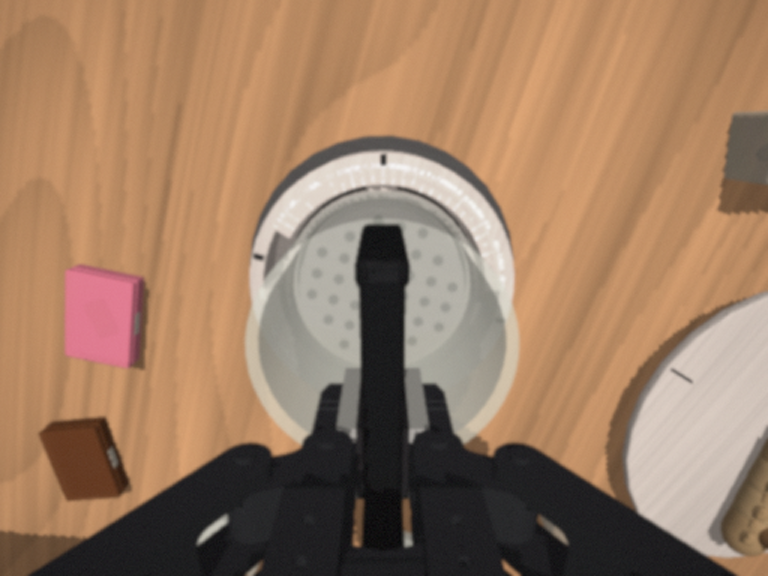

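Gripped: the pads hold the bar at centre (385,400), with the lock mark in line at (384,160). Press down.

Request:
arm_command --rows '[{"delta_rot":[0,0,0],"xyz":[0,0,0.002],"gripper":0.0},{"delta_rot":[0,0,0],"xyz":[0,0,0.002],"gripper":0.0},{"delta_rot":[0,0,0],"xyz":[0,0,0.002],"gripper":0.0},{"delta_rot":[0,0,0],"xyz":[0,0,0],"gripper":0.0},{"delta_rot":[0,0,0],"xyz":[0,0,0],"gripper":0.0},{"delta_rot":[0,0,0],"xyz":[0,0,0],"gripper":0.0}]'

```text
time: 5.45
tool_pos: [0.5011, -0.009, 0.1418]
tcp_rot: [3.106, 0.466, 0.008]
wrist_force: [-1.3, 0.4, 7.7]
width: 0.121
```

```bash
python3 - <<'E'
from h import *
plan([.4995,-.009,.140],17)
E
```

```text
t 5.45 pos [ 0.5011 -0.009   0.1418] w 0.121 F [-1.3  0.4  7.7] T [0.17 0.42 0.  ]
xaxis [0.956 0.294 0.005] yaxis [ 0.294 -0.956  0.002] z [ 0.005 -0.    -1.   ] q [-0.068  0.007  2.067  0.     1.063 -0.366]
xang 17.08 turn(deg) -0.1 delta_rot [ 0.0016 -0.0047  0.0014] | after turn shift [-0.0015 -0.0004  0.0018] | before turn shift [-0.0015 -0.0004  0.0018]
```

Request:
arm_command --rows '[{"delta_rot":[0.0016,-0.004,0],"xyz":[-0.001,0,0.002],"gripper":0.0},{"delta_rot":[0,0,0],"xyz":[0,0,0],"gripper":0.0},{"delta_rot":[0,0,0],"xyz":[0,0,0],"gripper":0.0},{"delta_rot":[0,0,0],"xyz":[0,0,0],"gripper":0.0}]'

```text
time: 5.85
tool_pos: [0.501, -0.0091, 0.1404]
tcp_rot: [-3.107, -0.466, -0.004]
wrist_force: [-1.5, 1.3, 10.0]
width: 0.123
```

```bash
python3 - <<'E'
from h import *
plan([.4995,-.009,.140],17)
E
```

```text
t 5.85 pos [ 0.501  -0.0091  0.1404] w 0.123 F [-1.5  1.3 10. ] T [0.28 0.2  0.1 ]
xaxis [0.956 0.294 0.003] yaxis [ 0.294 -0.956  0.   ] z [ 0.003  0.001 -1.   ] q [-6.800e-02  1.000e-02  2.067e+00  1.000e-03  1.062e+00 -3.670e-01]
xang 17.07 turn(deg) -0.1 delta_rot [ 0.0002 -0.0026  0.0012] | after turn shift [-0.0014 -0.0005  0.0004] | before turn shift [-0.0014 -0.0005  0.0004]
```

Request:
arm_command --rows '[{"delta_rot":[0,0,-0.1],"xyz":[0,0,0],"gripper":0.0},{"delta_rot":[0,0,-0.1],"xyz":[0,0,0],"gripper":0.0},{"delta_rot":[0,0,-0.1],"xyz":[0,0,0],"gripper":0.0},{"delta_rot":[0,0,-0.1],"xyz":[0,0,0],"gripper":0.0},{"delta_rot":[0,0,0],"xyz":[0,0,0],"gripper":0.0},{"delta_rot":[0,0,0],"xyz":[0,0,0],"gripper":0.0}]'

```text
time: 6.45
tool_pos: [0.5016, -0.0095, 0.1407]
tcp_rot: [2.951, 1.073, 0.006]
wrist_force: [-0.0, 0.5, 8.8]
width: 0.119
```

```bash
python3 - <<'E'
from h import *
plan([.5,-.009,.140],92)
E
```

```text
t 6.45 pos [ 0.5016 -0.0095  0.1407] w 0.119 F [-0.   0.5  8.8] T [ 0.05  0.07 -0.01]
xaxis [0.766 0.642 0.003] yaxis [ 0.642 -0.766  0.003] z [ 0.004 -0.    -1.   ] q [-0.069  0.01   2.067  0.     1.061 -0.766]
xang 39.98 turn(deg) 52.0 delta_rot [ 0.0038 -0.0016 -0.908 ] | after turn shift [ 0.0005 -0.0015  0.0007] | before turn shift [-0.0009 -0.0014  0.0007]
```

Turning freely with no torque. Continue the remaining 52°.

Request:
arm_command --rows '[{"delta_rot":[0,0,-0.1],"xyz":[0,0,0],"gripper":0.0},{"delta_rot":[0,0,-0.1],"xyz":[0,0,0],"gripper":0.0},{"delta_rot":[0,0,-0.1],"xyz":[0,0,0],"gripper":0.0},{"delta_rot":[0,0,-0.1],"xyz":[0,0,0],"gripper":0.0},{"delta_rot":[0,0,-0.1],"xyz":[0,0,0],"gripper":0.0},{"delta_rot":[0,0,-0.1],"xyz":[0,0,0],"gripper":0.0},{"delta_rot":[0,0,-0.1],"xyz":[0,0,0],"gripper":0.0},{"delta_rot":[0,0,-0.1],"xyz":[0,0,0],"gripper":0.0},{"delta_rot":[0,0,-0.1],"xyz":[0,0,0],"gripper":0.0},{"delta_rot":[0,0,-0.01],"xyz":[0,0,0],"gripper":0.0},{"delta_rot":[0,0,0],"xyz":[0,0,0],"gripper":0.0},{"delta_rot":[0,0,0],"xyz":[0,0,0],"gripper":0.0}]'

```text
time: 7.65
tool_pos: [0.5016, -0.0095, 0.1407]
tcp_rot: [2.179, 2.259, 0.004]
wrist_force: [1.1, -0.1, 9.3]
width: 0.118
```

```bash
python3 - <<'E'
from h import *
plan([.5,-.009,.140],92)
E
```

```text
t 7.65 pos [ 0.5016 -0.0095  0.1407] w 0.118 F [ 1.1 -0.1  9.3] T [ 0.03  0.02 -0.32]
xaxis [-0.036  0.999 -0.   ] yaxis [0.999 0.036 0.004] z [ 0.004  0.    -1.   ] q [-0.069  0.01   2.067  0.     1.061 -1.676]
xang 92.08 turn(deg) -0.1 delta_rot [0.004  0.0001 0.0014] | after turn shift [ 0.0005 -0.0016  0.0007] | before turn shift [ 0.0005 -0.0016  0.0007]
```

Request:
arm_command --rows '[{"delta_rot":[0,0,0],"xyz":[0,0,-0.005],"gripper":0.0},{"delta_rot":[0,0,0],"xyz":[0,0,-0.005],"gripper":0.0},{"delta_rot":[0,0,0],"xyz":[0,0,-0.005],"gripper":0.0},{"delta_rot":[0,0,0],"xyz":[0,0,-0.005],"gripper":0.0},{"delta_rot":[0,0,0],"xyz":[0,0,0],"gripper":0.0},{"delta_rot":[0,0,0],"xyz":[0,0,0],"gripper":0.0}]'

```text
time: 8.25
tool_pos: [0.499, -0.0092, 0.1578]
tcp_rot: [-2.179, -2.261, 0.001]
wrist_force: [-0.4, -0.2, -4.3]
width: 0.119
```

```bash
python3 - <<'E'
from h import *
plan([.5,-.009,.160],92)
E
```

```text
t 8.25 pos [ 0.499  -0.0092  0.1578] w 0.119 F [-0.4 -0.2 -4.3] T [ 0.07 -0.13 -0.03]
xaxis [-0.037  0.999  0.   ] yaxis [ 0.999  0.037 -0.002] z [-0.002  0.    -1.   ] q [-0.069 -0.009  2.051  0.     1.101 -1.677]
xang 92.14 turn(deg) -0.1 delta_rot [-0.0016 -0.0004  0.0024] | after turn shift [ 0.0002  0.001  -0.0022] | before turn shift [ 0.0002  0.001  -0.0022]
```

Request:
arm_command --rows '[{"delta_rot":[0,0,0],"xyz":[0,0,-0.015],"gripper":0.0},{"delta_rot":[0,0,0],"xyz":[0,0,-0.02],"gripper":0.0},{"delta_rot":[0,0,0],"xyz":[0,0,-0.019],"gripper":0.0},{"delta_rot":[0,0,0.138],"xyz":[0,0,0],"gripper":0.0},{"delta_rot":[0,0,0.138],"xyz":[0,0,0],"gripper":0.0},{"delta_rot":[0,0,0.138],"xyz":[0,0,0],"gripper":0.0},{"delta_rot":[0,0,0.138],"xyz":[0,0,0],"gripper":0.0},{"delta_rot":[0,0,0.138],"xyz":[0,0,0],"gripper":0.0},{"delta_rot":[0,0,0.138],"xyz":[0,0,0],"gripper":0.0},{"delta_rot":[0,0,0.138],"xyz":[0,0,0],"gripper":0.0},{"delta_rot":[0,0,0.138],"xyz":[0,0,0],"gripper":0.0},{"delta_rot":[0,0,0.138],"xyz":[0,0,0],"gripper":0.0}]'

```text
time: 9.45
tool_pos: [0.4993, -0.0094, 0.213]
tcp_rot: [-3.091, -0.563, 0.002]
wrist_force: [0.0, -0.1, -3.3]
width: 0.123
```

```bash
python3 - <<'E'
from h import *
plan([.406,.286,.2094],20.8)
E
```

```text
t 9.45 pos [ 0.4993 -0.0094  0.213 ] w 0.123 F [ 0.  -0.1 -3.3] T [ 0.04 -0.09 -0.02]
xaxis [ 0.936  0.353 -0.001] yaxis [ 0.353 -0.936 -0.   ] z [-0.001 -0.    -1.   ] q [-0.069 -0.058  1.992 -0.     1.209 -0.429]
xang 20.65 turn(deg) 0.2 delta_rot [-0.0003  0.001  -0.0027] | after turn shift [ 0.0177 -0.3093  0.0036] | before turn shift [ 0.0169 -0.3093  0.0036]
```

Request:
arm_command --rows '[{"delta_rot":[0,0,0],"xyz":[0.001,-0.02,0],"gripper":0.0},{"delta_rot":[0,0,-0.003],"xyz":[0.002,-0.035,0],"gripper":0.0},{"delta_rot":[0,0,0],"xyz":[0.002,-0.04,0],"gripper":0.0},{"delta_rot":[0,0,0],"xyz":[0.003,-0.04,0],"gripper":0.0},{"delta_rot":[0,0,0],"xyz":[0.003,-0.04,0],"gripper":0.0},{"delta_rot":[0,0,0],"xyz":[0.002,-0.04,0],"gripper":0.0},{"delta_rot":[0,0,0],"xyz":[0.002,-0.04,0],"gripper":0.0},{"delta_rot":[0,0,0],"xyz":[0.001,-0.034,0],"gripper":0.0},{"delta_rot":[0,0,0],"xyz":[0.001,-0.02,0.003],"gripper":0.0},{"delta_rot":[0,0,0],"xyz":[0,0,0],"gripper":0.0},{"delta_rot":[0,0,0],"xyz":[0,0,0],"gripper":0.0},{"delta_rot":[0,0,0],"xyz":[0,0,0],"gripper":0.0}]'

```text
time: 10.65
tool_pos: [0.4044, 0.2844, 0.2097]
tcp_rot: [3.088, 0.576, -0.001]
wrist_force: [-0.6, 0.1, -4.1]
width: 0.122
```

```bash
python3 - <<'E'
from h import *
plan([.4805,.3145,.2094],20.8)
for n in['wrist','scene','top']:
    c=read_camera(n); save(c['pixels'],n[0]+'4'); np.save(n[0]+'4.npy',c,allow_pickle=True)
E
```

```text
t 10.65 pos [0.4044 0.2844 0.2097] w 0.122 F [-0.6  0.1 -4.1] T [-0.02  0.01  0.01]
xaxis [ 0.933  0.36  -0.   ] yaxis [ 0.36  -0.933  0.   ] z [-0. -0. -1.] q [ 0.563 -0.066  2.005 -0.     1.203  0.194]
xang 21.12 turn(deg) -0.3 delta_rot [0.0002 0.0005 0.0055] | after turn shift [ 0.0819 -0.0011  0.0003] | before turn shift [ 0.0819 -0.0007  0.0003]
```

View pics/w4.png

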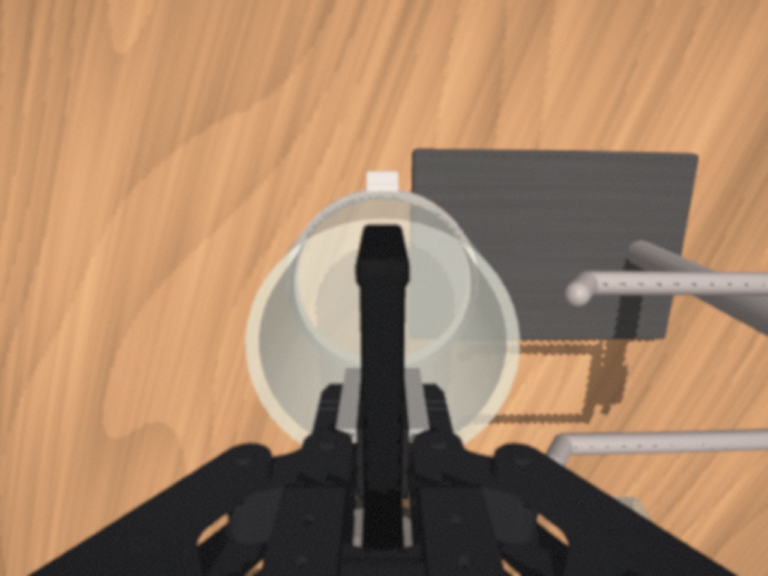

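View pics/s4.png

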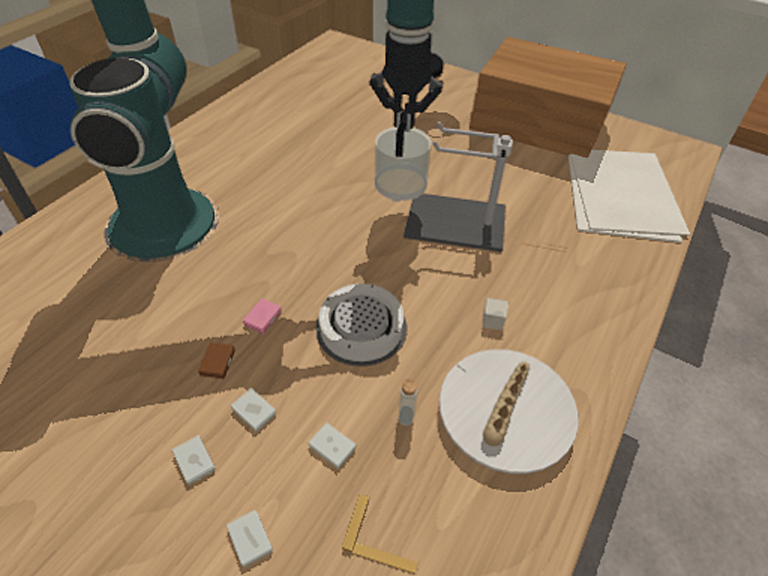

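```bash
python3 - <<'E'
from h import *
c=np.load('w4.npy',allow_pickle=True).item()
a,b=(578/1.5,292/1.5),(557/1.5,462/1.5)
P=onplane(c,[a,b],.208); print(P, points(c,[a,b]))
# prong axes at depth
pr=onplane(c,[(620/1.5,284/1.5),(760/1.5,284/1.5),(600/1.5,443/1.5),(750/1.5,440/1.5)],.200);print(pr)
y=np.radians(20.8);h=np.array([.4805,.3145])
print((np.vstack([P,pr])[:,:2]-h)@np.array([[np.cos(y),-np.sin(y)],[np.sin(y),np.cos(y)]]))
E
```

```text
[[0.44997699 0.33797304 0.208     ]
 [0.47404622 0.27853039 0.208     ]] [[0.44811816 0.33851916 0.21162064]
 [0.43692328 0.30918565 0.26262944]]
[[0.46605449 0.34438625 0.2       ]
 [0.51239617 0.36238123 0.2       ]
 [0.49082545 0.28726164 0.2       ]
 [0.54685676 0.30847677 0.2       ]]
[[-2.01982514e-02  3.27821361e-02]
 [-1.88062167e-02 -3.13335292e-02]
 [-2.89121616e-03  3.30681379e-02]
 [ 4.68203203e-02  3.34340532e-02]
 [-2.00331019e-05 -2.91297598e-02]
 [ 5.98931110e-02 -2.91944153e-02]]
```

Request:
arm_command --rows '[{"delta_rot":[0,0,0.005],"xyz":[0.01,-0.001,0],"gripper":0.0},{"delta_rot":[0,0,0],"xyz":[0.015,-0.001,0],"gripper":0.0},{"delta_rot":[0,0,0],"xyz":[0.015,0,0],"gripper":0.0},{"delta_rot":[0,0,0],"xyz":[0.015,0,0],"gripper":0.0},{"delta_rot":[0,0,0],"xyz":[0.015,0,0],"gripper":0.0},{"delta_rot":[0,0,0],"xyz":[0.014,0,0],"gripper":0.0},{"delta_rot":[0,0,0],"xyz":[0,0,0],"gripper":0.0},{"delta_rot":[0,0,0],"xyz":[0,0,0],"gripper":0.0},{"delta_rot":[0,0,0],"xyz":[0,0,0],"gripper":0.0},{"delta_rot":[0,0,0],"xyz":[0,0,0],"gripper":0.0}]'

```text
time: 11.8
tool_pos: [0.4812, 0.3167, 0.2093]
tcp_rot: [-3.089, -0.569, 0.002]
wrist_force: [-0.3, -0.1, -4.2]
width: 0.122
```

```bash
python3 - <<'E'
from h import *
plan([.4815,.3155,.1874],20.8)
c=read_camera('wrist'); save(c['pixels'],'w5')
E
```

```text
t 11.8 pos [0.4812 0.3167 0.2093] w 0.122 F [-0.3 -0.1 -4.2] T [ 0.05 -0.01  0.02]
xaxis [ 0.934  0.356 -0.001] yaxis [ 0.356 -0.934 -0.   ] z [-0.001  0.    -1.   ] q [5.380e-01 9.400e-02 1.844e+00 1.000e-03 1.205e+00 1.740e-01]
xang 20.87 turn(deg) -0.1 delta_rot [-0.0004  0.001   0.0012] | after turn shift [-0.0002  0.0012  0.0219] | before turn shift [-0.0002  0.0012  0.0219]
```

View pics/w5.png

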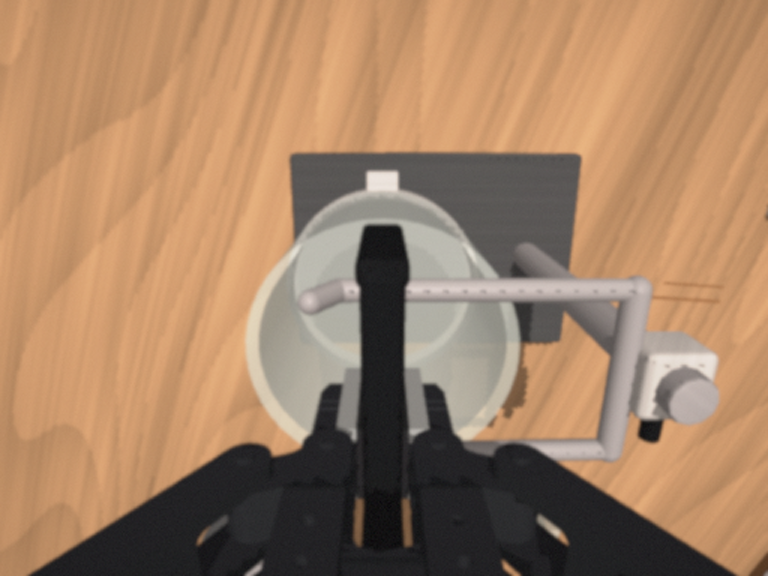

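Request:
arm_command --rows '[{"delta_rot":[0,0,0],"xyz":[0,0.001,0.007],"gripper":0.0},{"delta_rot":[0,0,0],"xyz":[0,0,0.006],"gripper":0.0},{"delta_rot":[0,0,0],"xyz":[0,0,0.004],"gripper":0.0},{"delta_rot":[0,0,0],"xyz":[0,0,0.003],"gripper":0.0},{"delta_rot":[0,0,0],"xyz":[0,0,0.002],"gripper":0.0},{"delta_rot":[0,0,0],"xyz":[0,0,0],"gripper":0.0},{"delta_rot":[0,0,0],"xyz":[0,0,0],"gripper":0.0},{"delta_rot":[0,0,0],"xyz":[0,0,0],"gripper":0.0}]'

```text
time: 12.65
tool_pos: [0.4824, 0.3161, 0.1874]
tcp_rot: [-3.089, -0.569, 0.0]
wrist_force: [0.5, 0.5, -2.8]
width: 0.115
```

```bash
python3 - <<'E'
from h import *
plan([.4815,.3155,.1874],20.8)
c=read_camera('scene'); save(c['pixels'][60:200,230:380],'s6',4)
E
```

```text
t 12.65 pos [0.4824 0.3161 0.1874] w 0.115 F [ 0.5  0.5 -2.8] T [-0.02 -0.04  0.03]
xaxis [ 0.934  0.356 -0.   ] yaxis [ 0.356 -0.934 -0.001] z [-0.  0. -1.] q [5.370e-01 1.110e-01 1.867e+00 1.000e-03 1.164e+00 1.720e-01]
xang 20.86 turn(deg) -0.1 delta_rot [-0.0005  0.      0.001 ] | after turn shift [-0.0011  0.0002  0.    ] | before turn shift [-0.0011  0.0002  0.    ]
```

View pics/s6.png

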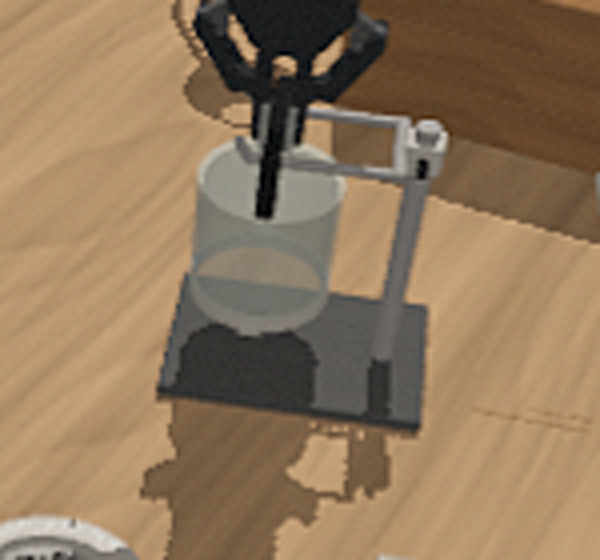

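Request:
arm_command --rows '[{"delta_rot":[0,0,0],"xyz":[0,0,0.001],"gripper":0.0},{"delta_rot":[0,0,0],"xyz":[0,0,0],"gripper":0.0},{"delta_rot":[0,0,0],"xyz":[0,0,0],"gripper":0.0}]'

```text
time: 13.0
tool_pos: [0.4825, 0.3161, 0.1872]
tcp_rot: [-3.089, -0.568, -0.0]
wrist_force: [-2.1, -0.9, 3.8]
width: 0.122
```

```bash
python3 - <<'E'
from h import *
st()
E
```

```text
t 13.0 pos [0.4825 0.3161 0.1872] w 0.122 F [-2.1 -0.9  3.8] T [-0.21  0.35  0.02]
xaxis [0.934 0.356 0.   ] yaxis [ 0.356 -0.934 -0.001] z [ 0.     0.001 -1.   ] q [5.370e-01 1.110e-01 1.867e+00 1.000e-03 1.163e+00 1.720e-01]
```

Request:
arm_command --rows '[{"delta_rot":[0,0,0],"xyz":[0,0,0],"gripper":0.02},{"delta_rot":[0,0,0],"xyz":[0,0,0],"gripper":0.03},{"delta_rot":[0,0,0],"xyz":[0,0,0],"gripper":0.06},{"delta_rot":[0,0,0],"xyz":[0,0,0],"gripper":0.06},{"delta_rot":[0,0,0],"xyz":[0,0,-0.01],"gripper":0.06},{"delta_rot":[0,0,0],"xyz":[0,0,-0.03],"gripper":0.06},{"delta_rot":[0,0,0],"xyz":[0,0,-0.04],"gripper":0.06},{"delta_rot":[0,0,0],"xyz":[0,0,0],"gripper":0.06},{"delta_rot":[0,0,0],"xyz":[0,0,0],"gripper":0.06}]'

```text
time: 13.9
tool_pos: [0.4833, 0.3166, 0.2688]
tcp_rot: [-3.088, -0.568, -0.006]
wrist_force: [0.3, 0.2, -0.6]
width: 0.702
```

```bash
cat >> h.py <<'E'
def boxes(t,verbose=True):
    hsv=cv2.cvtColor(t['pixels'],cv2.COLOR_RGB2HSV)
    m=((hsv[...,1]<60)&(hsv[...,2]>110)).astype(np.uint8)
    m[:, :283]=0; m[:160]=0;m[285:]=0;m[:,420:]=0
    cs,_=cv2.findContours(m,cv2.RETR_EXTERNAL,cv2.CHAIN_APPROX_NONE); out=[]
    for k in cs:
        if cv2.contourArea(k)<60: continue
        P=onplane(t,k.reshape(-1,2),0.016)
        r=cv2.minAreaRect((P[:,:2]*1000).astype(np.float32)); 
        ang=r[2] if r[1][0]<r[1][1] else r[2]+90
        print('box',np.round(r[0],1),np.round(sorted(r[1]),1),'short-axis ang',round(ang,1),'or',round(ang-180,1),'px',np.round(k.reshape(-1,2).mean(0)))
E
python3 - <<'E'
from h import *
c=read_camera('top'); save(c['pixels'],'t7'); np.save('t7.npy',c,allow_pickle=True); boxes(c)
s=read_camera('scene'); save(s['pixels'],'s7')
plan([.45,-.236,.20],-98.9)
E
```

```text
box [ 430.4 -343.6] [42.3 58.6] short-axis ang 65.9 or -114.1 px [351. 237.]
box [ 449.1 -234.9] [43.2 59.3] short-axis ang 81.1 or -98.9 px [317. 231.]
box [ 569.1 -383.2] [42.1 58.4] short-axis ang 62.3 or -117.7 px [361. 194.]
box [ 584.9 -218.3] [42.  58.8] short-axis ang 84.0 or -96.0 px [310. 189.]
t 14.0 pos [0.4818 0.3157 0.2657] w 0.702 F [-0.1 -0.5 -0.3] T [-0.06  0.03 -0.01]
xaxis [ 0.934  0.356 -0.002] yaxis [ 0.356 -0.934 -0.   ] z [-0.002 -0.    -1.   ] q [5.360e-01 5.800e-02 1.777e+00 1.000e-03 1.308e+00 1.720e-01]
xang 20.86 turn(deg) -119.8 delta_rot [1.5000e-03 1.2000e-03 2.0901e+00] | after turn shift [ 0.55   -0.0539  0.0657] | before turn shift [-0.226   0.5042  0.066 ]
```

View pics/s7.png

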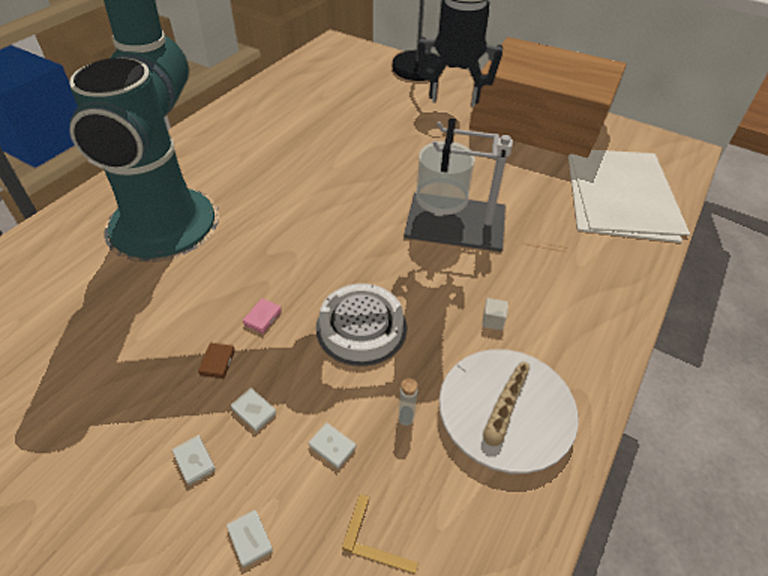

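View pics/t7.png

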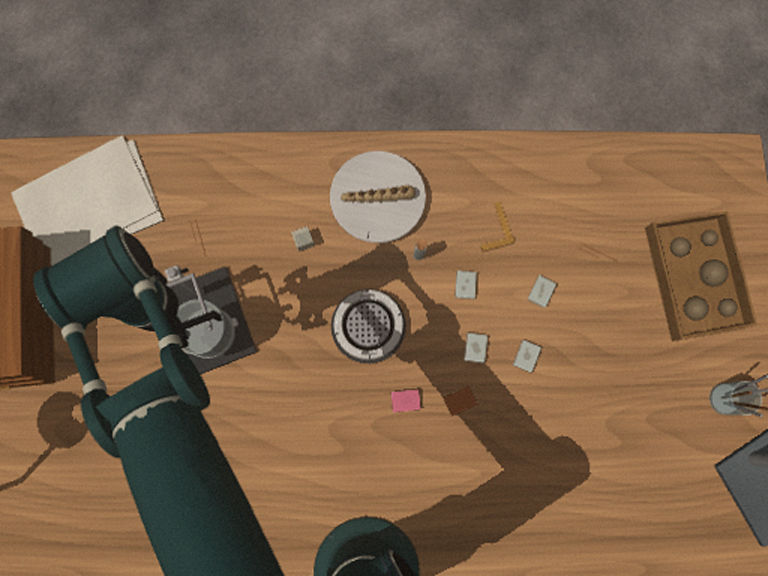

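```bash
python3 - <<'E'
from h import *
t=np.load('t7.npy',allow_pickle=True).item()
from scipy.optimize import least_squares
hsv=cv2.cvtColor(t['pixels'],cv2.COLOR_RGB2HSV)
save(t['pixels'][185:250,215:280],'t7c',8)
# dark ring around plate: black seal between r45 and collar
vv,uu=np.mgrid[185:250,215:280]; g=t['pixels'].max(2)[185:250,215:280]
P=onplane(t,np.c_[uu.ravel(),vv.ravel()],.036)
for c0 in [(.5,-.0095)]:
  r=np.hypot(P[:,0]-c0[0],P[:,1]-c0[1])
  for a in range(0,80,4): print(a,int(np.median(g.ravel()[(r*1000>=a)&(r*1000<a+4)])),end='; ')
m=(g.ravel()<70)&(r>.043)&(r<.062); Q=P[m]; 
print()
hull=cv2.convexHull((Q[:,:2]*1e3).astype(np.float32)).reshape(-1,2); print(cv2.fitEllipse(hull))
# outer foot: table/foot boundary at z~0 colour sat
sat=hsv[185:250,215:280,1].ravel(); m2=(sat<70)
k,_=cv2.findContours((sat<60).reshape(65,65).astype(np.uint8),cv2.RETR_EXTERNAL,cv2.CHAIN_APPROX_NONE); k=max(k,key=cv2.contourArea).reshape(-1,2)+[215,185]
Q=onplane(t,k,.030); print(cv2.minEnclosingCircle((Q[:,:2]*1e3).astype(np.float32)),cv2.fitEllipse((Q[:,:2]*1e3).astype(np.float32)))
E
```

```text
0 72; 4 114; 8 90; 12 84; 16 83; 20 89; 24 85; 28 127; 32 124; 36 114; 40 134; 44 59; 48 33; 52 74; 56 167; 60 184; 64 183; 68 154; 72 72; 76 75; 
((497.95135498046875, -8.472021102905273), (104.33875274658203, 108.09149932861328), 155.28314208984375)
((496.1417541503906, -9.65334701538086), 77.67218017578125) ((496.4599609375, -8.244434356689453), (149.6959686279297, 151.6318817138672), 83.54681396484375)
```

View pics/t7c.png

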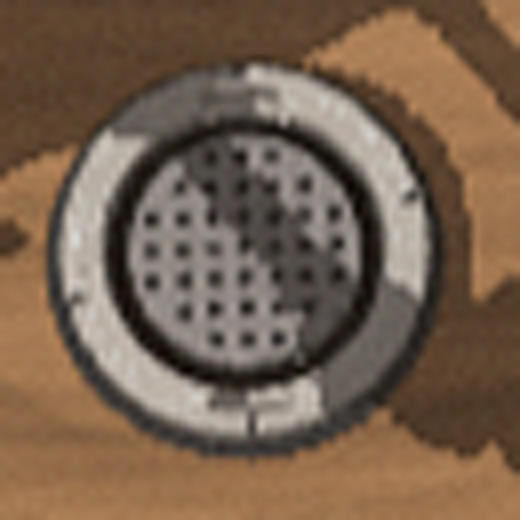

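Request:
arm_command --rows '[{"delta_rot":[0,0,0],"xyz":[-0.0188,0.042,0],"gripper":0.06},{"delta_rot":[0,0,0],"xyz":[-0.0188,0.042,0],"gripper":0.06},{"delta_rot":[0,0,0],"xyz":[-0.0188,0.042,0],"gripper":0.06},{"delta_rot":[0,0,0],"xyz":[-0.0188,0.042,0],"gripper":0.06},{"delta_rot":[0,0,0],"xyz":[-0.0188,0.042,0],"gripper":0.06},{"delta_rot":[0,0,0],"xyz":[-0.0188,0.042,0],"gripper":0.06},{"delta_rot":[0,0,0],"xyz":[-0.0188,0.042,0],"gripper":0.06},{"delta_rot":[0,0,0],"xyz":[-0.0188,0.042,0],"gripper":0.06},{"delta_rot":[0,0,0],"xyz":[-0.0188,0.042,0],"gripper":0.06},{"delta_rot":[0,0,0],"xyz":[-0.0188,0.042,0],"gripper":0.06},{"delta_rot":[0,0,0],"xyz":[-0.0188,0.042,0],"gripper":0.06},{"delta_rot":[0,0,0],"xyz":[-0.0188,0.042,0],"gripper":0.06}]' --force 40

```text
time: 15.2
tool_pos: [0.4495, -0.2367, 0.2645]
tcp_rot: [-3.088, -0.568, 0.004]
wrist_force: [0.4, 0.2, -0.3]
width: 0.698
```

Request:
arm_command --rows '[{"delta_rot":[0,0,0.149],"xyz":[0,0,0],"gripper":0.06},{"delta_rot":[0,0,0.149],"xyz":[0,0,0.01],"gripper":0.06},{"delta_rot":[0,0,0.149],"xyz":[0,0,0.01],"gripper":0.06},{"delta_rot":[0,0,0.149],"xyz":[0,0,0.01],"gripper":0.06},{"delta_rot":[0,0,0.149],"xyz":[0,0,0.01],"gripper":0.06},{"delta_rot":[0,0,0.149],"xyz":[0,0,0.01],"gripper":0.06},{"delta_rot":[0,0,0.149],"xyz":[0,0,0.01],"gripper":0.06},{"delta_rot":[0,0,0.149],"xyz":[0,0,0.01],"gripper":0.06},{"delta_rot":[0,0,0.149],"xyz":[0,0,0.01],"gripper":0.06},{"delta_rot":[0,0,0.149],"xyz":[0,0,0.01],"gripper":0.06},{"delta_rot":[0,0,0.149],"xyz":[0,0,0],"gripper":0.06},{"delta_rot":[0,0,0.149],"xyz":[0,0,0],"gripper":0.06}]'

```text
time: 16.4
tool_pos: [0.4492, -0.2344, 0.1737]
tcp_rot: [2.371, -2.059, -0.008]
wrist_force: [1.3, 1.0, 1.0]
width: 0.706
```

Request:
arm_command --rows '[{"delta_rot":[0,0,0.15],"xyz":[0,0,0.01],"gripper":0.06},{"delta_rot":[0,0,0.149],"xyz":[0,0,0.01],"gripper":0.06},{"delta_rot":[0,0,0],"xyz":[0,0,0],"gripper":0.06},{"delta_rot":[0,0,0],"xyz":[0,0,0],"gripper":0.06},{"delta_rot":[0,0,0],"xyz":[0,0,0],"gripper":0.06}]'

```text
time: 16.9
tool_pos: [0.4507, -0.2352, 0.1561]
tcp_rot: [2.049, -2.381, -0.002]
wrist_force: [0.3, -0.6, -0.3]
width: 0.704
```

```bash
cat >> h.py <<'E'
def wbox(c,z=0.016,cen=(256,192)):
    # light low-saturation blobs in wrist picture
    hsv=cv2.cvtColor(c['pixels'],cv2.COLOR_RGB2HSV)
    m=((hsv[...,1]<45)&(hsv[...,2]>130)).astype(np.uint8)
    m=cv2.morphologyEx(m,cv2.MORPH_CLOSE,np.ones((9,9),np.uint8)); m=cv2.morphologyEx(m,cv2.MORPH_OPEN,np.ones((5,5),np.uint8))
    cs,_=cv2.findContours(m,cv2.RETR_EXTERNAL,cv2.CHAIN_APPROX_NONE)
    for k in cs:
        if cv2.contourArea(k)<1500: continue
        P=onplane(c,k.reshape(-1,2),z); r=cv2.minAreaRect((P[:,:2]*1000).astype(np.float32))
        ang=r[2] if r[1][0]<r[1][1] else r[2]+90
        print('wbox',np.round(r[0],1),np.round(sorted(r[1]),1),'short ang',round(ang,1),round(ang-180,1),'px',np.round(k.reshape(-1,2).mean(0)*1.5))
E
python3 - <<'E'
from h import *
plan([.4493,-.235,.12],-98.9)
c=read_camera('wrist'); save(c['pixels'],'w8'); np.save('w8.npy',c,allow_pickle=True); wbox(c); 
boxes(read_camera('top'))
E
```

```text
t 16.9 pos [ 0.4507 -0.2352  0.1561] w 0.704 F [ 0.3 -0.6 -0.3] T [-0.01  0.02 -0.  ]
xaxis [-0.149 -0.989 -0.   ] yaxis [-0.989  0.149  0.001] z [-0.001  0.    -1.   ] q [-0.53   0.01   2.035 -0.     1.097  1.191]
xang -98.58 turn(deg) -0.3 delta_rot [0.001  0.0003 0.0056] | after turn shift [-0.      0.0015  0.0361] | before turn shift [-0.      0.0014  0.0361]
wbox [ 433.2 -343. ] [43.7 57. ] short ang 66.3 -113.7 px [561. 275.]
wbox [ 452.5 -236.6] [41.1 57.2] short ang 81.4 -98.6 px [383. 271.]
wbox [486.6 -16.4] [34.9 92.3] short ang 67.2 -112.8 px [ 19. 266.]
wbox [482.2 -31.5] [ 67.4 152.6] short ang 67.3 -112.7 px [ 53. 265.]
wbox [ 565.3 -380. ] [44.4 49.1] short ang 64.2 -115.8 px [619.  36.]
wbox [ 581.5 -219.2] [41.2 46.9] short ang 84.4 -95.6 px [314.  44.]
box [ 425.2 -341.4] [42.3 47.6] short-axis ang 66.8 or -113.2 px [350. 239.]
box [ 586.  -392.6] [19.6 42.1] short-axis ang 152.3 or -27.7 px [364. 188.]
box [ 584.9 -218.3] [42.  58.8] short-axis ang 84.0 or -96.0 px [310. 189.]
```

View pics/w8.png

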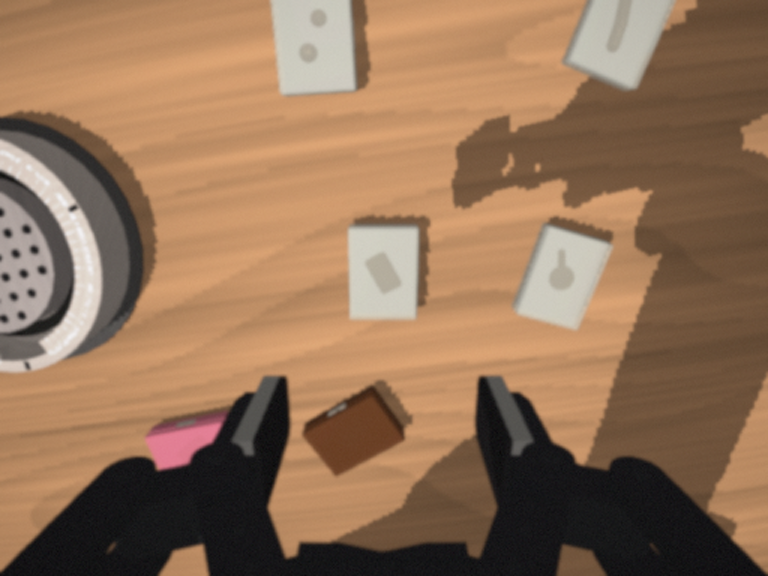

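Request:
arm_command --rows '[{"delta_rot":[0,0,0.003],"xyz":[0,0,0.04],"gripper":0.06},{"delta_rot":[0,0,0],"xyz":[0,0,0.05],"gripper":0.06},{"delta_rot":[0,0,0],"xyz":[0,0,0.04],"gripper":0.06},{"delta_rot":[0,0,0],"xyz":[0,0,0.015],"gripper":0.06},{"delta_rot":[0,0,0],"xyz":[0,0,0.007],"gripper":0.06},{"delta_rot":[0,0,0],"xyz":[0,0,0],"gripper":0.06},{"delta_rot":[0,0,0],"xyz":[0,0,0],"gripper":0.06},{"delta_rot":[0,0,0],"xyz":[0,0,0],"gripper":0.06},{"delta_rot":[0,0,0],"xyz":[0,0,0],"gripper":0.06}]'

```text
time: 17.9
tool_pos: [0.4519, -0.236, 0.0057]
tcp_rot: [-2.042, 2.386, -0.003]
wrist_force: [0.0, 0.5, 0.4]
width: 0.701
```

```bash
python3 - <<'E'
from h import *
plan([.451,-.236,.001],-98.9)
c=read_camera('wrist'); save(c['pixels'],'w9'); wbox(c)
E
```

```text
t 17.9 pos [ 0.4519 -0.236   0.0057] w 0.701 F [0.  0.5 0.4] T [ 0.02  0.02 -0.05]
xaxis [-0.154 -0.988  0.001] yaxis [-0.988  0.154 -0.002] z [ 0.002 -0.001 -1.   ] q [-0.53   0.21   2.14  -0.     0.789  1.196]
xang -98.89 turn(deg) -0.0 delta_rot [-0.0021 -0.0009  0.0003] | after turn shift [0.0002 0.0009 0.0047] | before turn shift [0.0002 0.0009 0.0047]
wbox [ 453.1 -236.5] [41.3 58.9] short ang 81.5 -98.5 px [381. 397.]
wbox [ 434.1 -340.7] [50.5 58.3] short ang 66.2 -113.8 px [703. 403.]
wbox [ 563.2 -217.6] [13.6 40.6] short ang 169.8 -10.2 px [237.  26.]
```

View pics/w9.png

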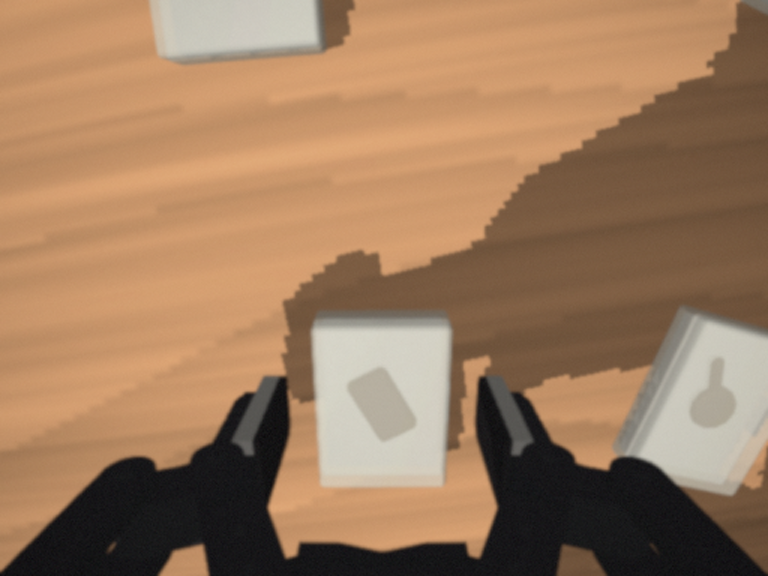

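Request:
arm_command --rows '[{"delta_rot":[0,0,0],"xyz":[0,0,0.003],"gripper":0.06},{"delta_rot":[0,0,0],"xyz":[0,0,0],"gripper":0.045},{"delta_rot":[0,0,0],"xyz":[0,0,0],"gripper":0.03},{"delta_rot":[0,0,0],"xyz":[0,0,0],"gripper":0.03},{"delta_rot":[0,0,0],"xyz":[0,0,0],"gripper":0.03},{"delta_rot":[0,0,0],"xyz":[0,0,0],"gripper":0.03}]'

```text
time: 18.55
tool_pos: [0.4509, -0.2354, 0.0014]
tcp_rot: [2.042, -2.387, -0.0]
wrist_force: [0.2, -0.1, 3.7]
width: 0.481
```

```bash
python3 - <<'E'
from h import *
plan([.5,-.009,.12],-88)
E
```

```text
t 18.55 pos [ 0.4509 -0.2354  0.0014] w 0.481 F [ 0.2 -0.1  3.7] T [0.05 0.   0.07]
xaxis [-0.155 -0.988 -0.   ] yaxis [-0.988  0.155  0.   ] z [-0.  0. -1.] q [-0.53   0.217  2.143 -0.     0.782  1.196]
xang -98.89 turn(deg) 10.9 delta_rot [ 3.000e-04  1.000e-04 -1.901e-01] | after turn shift [-0.2245 -0.0569 -0.1186] | before turn shift [-0.2312 -0.0135 -0.1186]
```

Request:
arm_command --rows '[{"delta_rot":[0,0,0],"xyz":[0,0,-0.02],"gripper":0.03},{"delta_rot":[0,0,0],"xyz":[0,0,-0.04],"gripper":0.03},{"delta_rot":[0,0,-0.1],"xyz":[0,0,-0.04],"gripper":0.03},{"delta_rot":[0,0,-0.09],"xyz":[0,0,0],"gripper":0.03},{"delta_rot":[0,0,0],"xyz":[-0.02,-0.006,0],"gripper":0.03},{"delta_rot":[0,0,0],"xyz":[-0.035,-0.009,0],"gripper":0.03},{"delta_rot":[0,0,0],"xyz":[-0.04,-0.01,0],"gripper":0.03},{"delta_rot":[0,0,0],"xyz":[-0.04,-0.01,0],"gripper":0.03},{"delta_rot":[0,0,0],"xyz":[-0.04,-0.01,0],"gripper":0.03},{"delta_rot":[0,0,0],"xyz":[-0.03,-0.008,0],"gripper":0.03},{"delta_rot":[0,0,0],"xyz":[-0.019,-0.004,0],"gripper":0.03},{"delta_rot":[0,0,0],"xyz":[0,0,0],"gripper":0.03}]'

```text
time: 19.75
tool_pos: [0.4998, -0.0073, 0.1008]
tcp_rot: [2.263, -2.179, -0.002]
wrist_force: [-0.6, -0.6, -0.7]
width: 0.478
```

Request:
arm_command --rows '[{"delta_rot":[0,0,0],"xyz":[0,0,0.03],"gripper":0.03},{"delta_rot":[0,0,0],"xyz":[0,0,0.012],"gripper":0.03},{"delta_rot":[0,0,0],"xyz":[0,0,0],"gripper":0.03},{"delta_rot":[0,0,0],"xyz":[0,0,0],"gripper":0.03},{"delta_rot":[0,0,0],"xyz":[0,0,0],"gripper":0.03}]'

```text
time: 20.25
tool_pos: [0.5007, -0.01, 0.0601]
tcp_rot: [-2.258, 2.183, -0.001]
wrist_force: [-0.5, -0.1, -0.5]
width: 0.476
```

```bash
python3 - <<'E'
from h import *
plan([.5,-.009,.040],-88)
c=read_camera('wrist'); save(c['pixels'],'w10'); wbox(c,.038+.016+.02)
E
```

```text
t 20.25 pos [ 0.5007 -0.01    0.0601] w 0.476 F [-0.5 -0.1 -0.5] T [ 0.01 -0.02 -0.  ]
xaxis [ 0.034 -0.999 -0.   ] yaxis [-0.999 -0.034 -0.001] z [ 0.001  0.    -1.   ] q [-0.07   0.112  2.129  0.     0.9    1.467]
xang -88.05 turn(deg) 0.1 delta_rot [-0.0007  0.0001 -0.0009] | after turn shift [-0.001   0.0006  0.0201] | before turn shift [-0.001   0.0006  0.0201]
wbox [520.9  -8.7] [109.  110.6] short ang 141.2 -38.8 px [375. 322.]
```

View pics/w10.png

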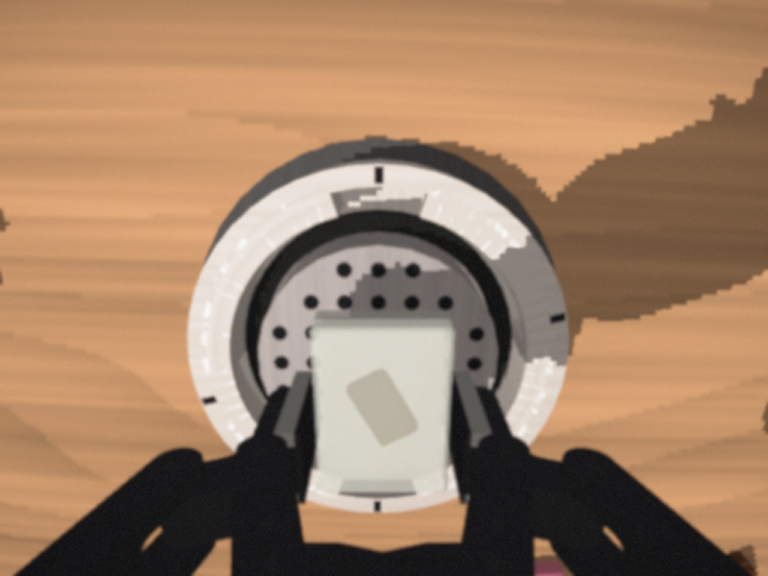

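```bash
python3 - <<'E'
from h import *
c=read_camera('wrist'); np.save('w10.npy',c,allow_pickle=True)
M=onplane(c,np.array([(379,175),(377,507),(558,318),(209,400)])/1.5,.036); print(M,M.reshape(2,2,3).mean(1))
B=onplane(c,np.array([(312,328),(455,328),(445,481),(320,481)])/1.5,.0747); print(B,B.mean(0))
E
```

```text
[[ 0.56926041 -0.00708722  0.036     ]
 [ 0.43124814 -0.01057706  0.036     ]
 [ 0.52015768 -0.07492674  0.036     ]
 [ 0.48111181  0.05711586  0.036     ]] [[ 0.50025428 -0.00883214  0.036     ]
 [ 0.50063474 -0.00890544  0.036     ]]
[[ 0.52921676  0.01050239  0.0747    ]
 [ 0.53058153 -0.03019144  0.0747    ]
 [ 0.47739724 -0.03147156  0.0747    ]
 [ 0.47604711  0.00875129  0.0747    ]] [ 0.50331066 -0.01060233  0.0747    ]
```

Request:
arm_command --rows '[{"delta_rot":[0,0,0],"xyz":[-0.001,0.0015,0.01],"gripper":0.03},{"delta_rot":[0,0,0],"xyz":[0,0,0.006],"gripper":0.03},{"delta_rot":[0,0,0],"xyz":[0,0,0.003],"gripper":0.03},{"delta_rot":[0,0,0],"xyz":[0,0,0.001],"gripper":0.03},{"delta_rot":[0,0,0],"xyz":[0,0,0],"gripper":0.03},{"delta_rot":[0,0,0],"xyz":[0,0,0],"gripper":0.03},{"delta_rot":[0,0,0],"xyz":[0,0,0],"gripper":0.03}]'

```text
time: 21.05
tool_pos: [0.4974, -0.0084, 0.0394]
tcp_rot: [2.259, -2.181, -0.004]
wrist_force: [-3.6, 0.2, 5.9]
width: 0.479
```

```bash
python3 - <<'E'
from h import *
plan([.5,-.009,.0394],-88)
E
```

```text
t 21.05 pos [ 0.4974 -0.0084  0.0394] w 0.479 F [-3.6  0.2  5.9] T [0.01 0.61 0.01]
xaxis [ 0.035 -0.999 -0.   ] yaxis [-0.999 -0.035  0.003] z [-0.003  0.    -1.   ] q [-0.067  0.139  2.146  0.     0.86   1.469]
xang -88.0 turn(deg) -0.0 delta_rot [0.0029 0.0004 0.0001] | after turn shift [ 0.0007 -0.0025 -0.    ] | before turn shift [ 0.0007 -0.0025 -0.    ]
```

Request:
arm_command --rows '[{"delta_rot":[0,0,0],"xyz":[0,0,-0.001],"gripper":0.045},{"delta_rot":[0,0,0],"xyz":[0,0,0],"gripper":0.052},{"delta_rot":[0,0,0],"xyz":[0,0,0],"gripper":0.056},{"delta_rot":[0,0,0],"xyz":[0,0,-0.01],"gripper":0.056},{"delta_rot":[0,0,0],"xyz":[0,0,-0.04],"gripper":0.06},{"delta_rot":[0,0,0],"xyz":[0,0,-0.05],"gripper":0.06},{"delta_rot":[0,0,0],"xyz":[0,0,0],"gripper":0.06},{"delta_rot":[0,0,0],"xyz":[0,0,0],"gripper":0.06}]'

```text
time: 21.85
tool_pos: [0.5003, -0.0086, 0.1429]
tcp_rot: [-2.258, 2.18, -0.005]
wrist_force: [-0.5, 0.5, -1.2]
width: 0.706
```

```bash
cat >> h.py <<'E'
def pile(c,z,roi=None):
    hsv=cv2.cvtColor(c['pixels'],cv2.COLOR_RGB2HSV)
E
python3 - <<'E'
from h import *
plan([.585,-.219,.14],-96)
c=read_camera('wrist'); save(c['pixels'],'w11'); np.save('w11.npy',c,allow_pickle=True)
t=read_camera('top');boxes(t); save(t['pixels'],'t11')
E
```

```text
t 21.85 pos [ 0.5003 -0.0086  0.1429] w 0.706 F [-0.5  0.5 -1.2] T [-0.06 -0.02 -0.01]
xaxis [ 0.035 -0.999  0.   ] yaxis [-0.999 -0.035 -0.005] z [ 0.005 -0.    -1.   ] q [-0.067  0.004  2.067  0.     1.065  1.469]
xang -88.0 turn(deg) -8.0 delta_rot [-0.0046  0.      0.1396] | after turn shift [ 0.2004 -0.1062  0.0029] | before turn shift [ 0.2132 -0.0773  0.0033]
box [ 430.3 -343.5] [42.3 58.5] short-axis ang 66.4 or -113.6 px [351. 237.]
box [ 569.  -383.3] [42.3 58.4] short-axis ang 62.3 or -117.7 px [361. 194.]
box [ 585.8 -219.8] [42.1 59.1] short-axis ang 88.1 or -91.9 px [310. 189.]
```

View pics/w11.png

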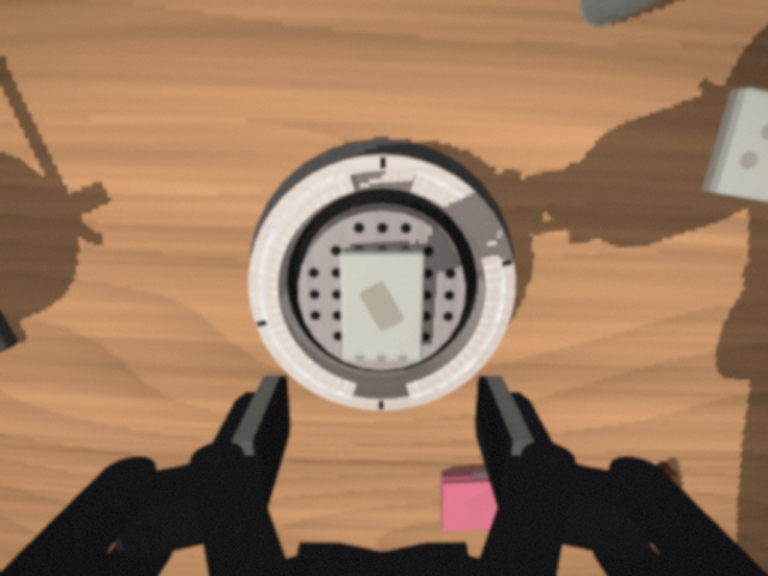

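View pics/t11.png

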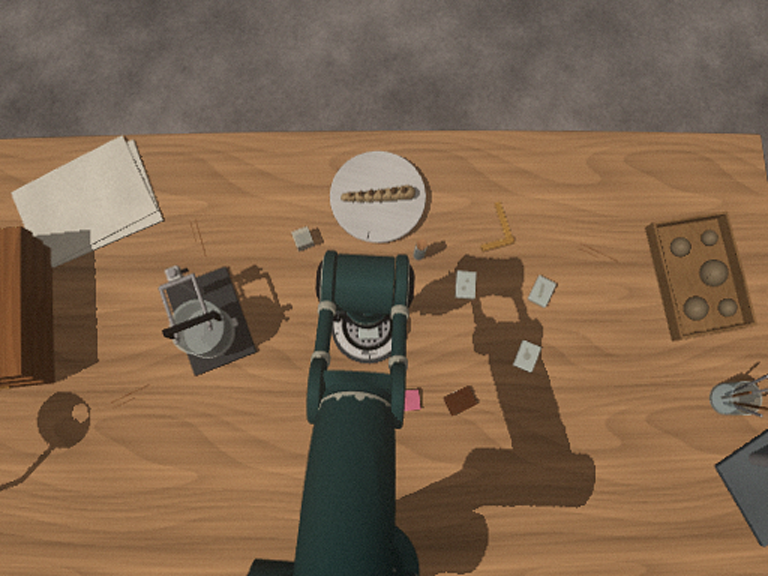

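```bash
python3 - <<'E'
from h import *
c=np.load('w11.npy',allow_pickle=True).item()
M=onplane(c,np.array([(383,162),(381,404),(507,263),(261,324)])/1.5,.036); print(M.reshape(2,2,3).mean(1))
B=onplane(c,np.array([(340,252),(424,251),(422,362),(341,362)])/1.5,.054); print(B,B.mean(0))
B=onplane(c,np.array([(340,242),(424,242),(422,352),(341,352)])/1.5,.054); print(B.mean(0))
save(c['pixels'][150:260,200:310],'w11c',7)
E
```

```text
[[ 0.50063751 -0.00906825  0.036     ]
 [ 0.49983569 -0.00886274  0.036     ]]
[[ 0.52657938  0.01224565  0.054     ]
 [ 0.52847289 -0.02861018  0.054     ]
 [ 0.46895188 -0.03121178  0.054     ]
 [ 0.46750113  0.01130466  0.054     ]] [ 0.49787632 -0.00906791  0.054     ]
[ 0.50310627 -0.00889327  0.054     ]
```

View pics/w11c.png

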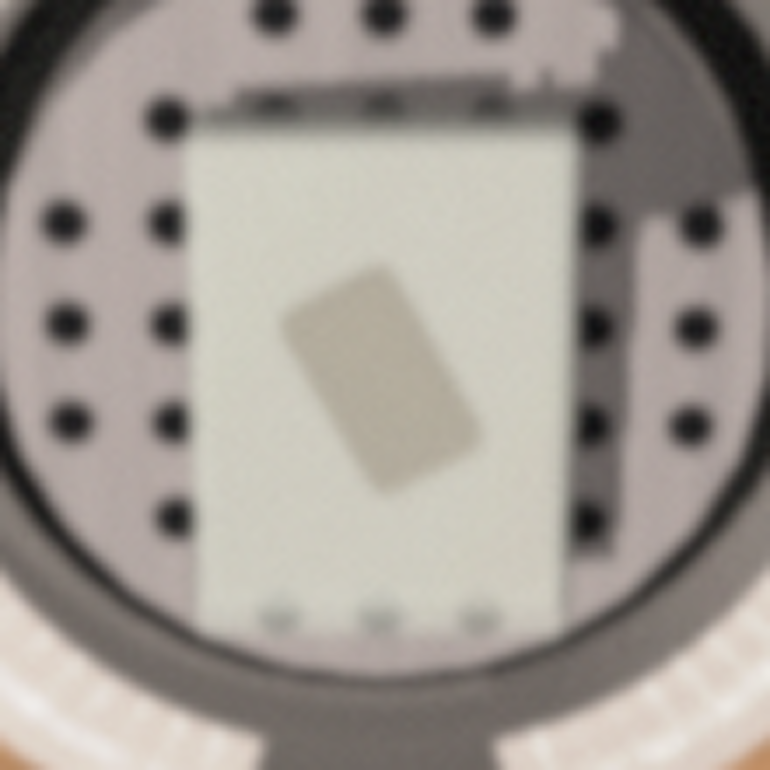

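```bash
python3 - <<'E'
from h import *
plan([.585,-.219,.13],-92)
t=read_camera('top')
hsv=cv2.cvtColor(t['pixels'],cv2.COLOR_RGB2HSV); print(onplane(t,np.array([(420,246)])/1.5,.09))
E
```

```text
t 21.95 pos [ 0.4977 -0.0085  0.1398] w 0.704 F [ 0.3  0.2 -0.5] T [-0.06  0.05 -0.04]
xaxis [ 0.035 -0.999 -0.   ] yaxis [-0.999 -0.035  0.002] z [-0.002  0.    -1.   ] q [-0.067  0.007  2.071  0.     1.065  1.469]
xang -88.0 turn(deg) -4.0 delta_rot [0.0017 0.0003 0.0698] | after turn shift [ 0.2074 -0.0946  0.0098] | before turn shift [ 0.2135 -0.0799  0.0096]
[[ 0.65091312 -0.11774112  0.09      ]]
```

Request:
arm_command --rows '[{"delta_rot":[0,0,0.07],"xyz":[0,0,0],"gripper":0.06},{"delta_rot":[0,0,0],"xyz":[0.035,-0.016,0],"gripper":0.06},{"delta_rot":[0,0,0],"xyz":[0.045,-0.02,0],"gripper":0.06},{"delta_rot":[0,0,0],"xyz":[0.045,-0.02,0],"gripper":0.06},{"delta_rot":[0,0,0],"xyz":[0.045,-0.02,0],"gripper":0.06},{"delta_rot":[0,0,0],"xyz":[0.037,-0.018,0],"gripper":0.06},{"delta_rot":[0,0,0],"xyz":[0,0,0.03],"gripper":0.06},{"delta_rot":[0,0,0],"xyz":[0,0,0.03],"gripper":0.06},{"delta_rot":[0,0,0],"xyz":[0,0,0.02],"gripper":0.06},{"delta_rot":[0,0,0],"xyz":[0,0,0],"gripper":0.06},{"delta_rot":[0,0,0],"xyz":[0,0,0],"gripper":0.06},{"delta_rot":[0,0,0],"xyz":[0,0,0],"gripper":0.06}]'

```text
time: 23.2
tool_pos: [0.5858, -0.2188, 0.061]
tcp_rot: [-2.182, 2.26, -0.001]
wrist_force: [0.5, -0.2, 0.8]
width: 0.705
```

```bash
python3 - <<'E'
from h import *
plan([.585,-.219,.004],-92)
c=read_camera('wrist'); save(c['pixels'],'w12'); wbox(c)
E
```

```text
t 23.2 pos [ 0.5858 -0.2188  0.061 ] w 0.705 F [ 0.5 -0.2  0.8] T [-0.05 -0.01  0.  ]
xaxis [-0.035 -0.999  0.   ] yaxis [-0.999  0.035 -0.001] z [ 0.001 -0.    -1.   ] q [-0.397  0.325  1.862 -0.     0.954  1.208]
xang -92.0 turn(deg) 0.0 delta_rot [-0.0006 -0.0003 -0.0001] | after turn shift [0.0002 0.0008 0.057 ] | before turn shift [0.0002 0.0008 0.057 ]
wbox [ 569.  -368.3] [42.4 71.3] short ang 103.2 -76.8 px [736. 352.]
wbox [ 589.2 -219.4] [41.  57.3] short ang 84.6 -95.4 px [382. 327.]
```

View pics/w12.png

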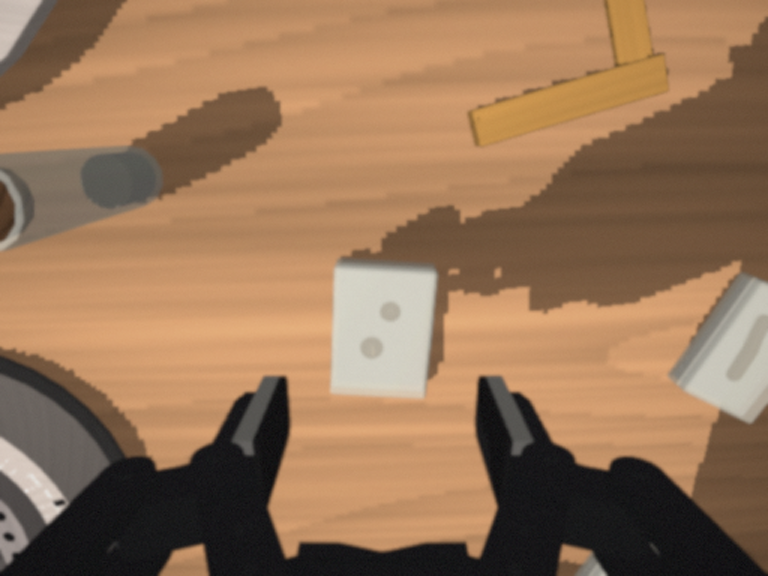

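Request:
arm_command --rows '[{"delta_rot":[0,0,0.06],"xyz":[0,-0.001,0.02],"gripper":0.06},{"delta_rot":[0,0,0],"xyz":[0,0,0.025],"gripper":0.06},{"delta_rot":[0,0,0],"xyz":[0,0,0.011],"gripper":0.06},{"delta_rot":[0,0,0],"xyz":[0,0,0],"gripper":0.06},{"delta_rot":[0,0,0],"xyz":[0,0,0],"gripper":0.06},{"delta_rot":[0,0,0],"xyz":[0,0,0],"gripper":0.06}]'

```text
time: 23.85
tool_pos: [0.5873, -0.2192, 0.0058]
tcp_rot: [-2.113, 2.324, -0.003]
wrist_force: [-0.7, 0.3, 0.0]
width: 0.702
```

```bash
python3 - <<'E'
from h import *
plan([.587,-.219,.003],-95.4)
c=read_camera('wrist'); save(c['pixels'],'w13'); wbox(c)
E
```

```text
t 23.85 pos [ 0.5873 -0.2192  0.0058] w 0.702 F [-0.7  0.3  0. ] T [ 0.   -0.03  0.02]
xaxis [-0.095 -0.995  0.001] yaxis [-0.995  0.095 -0.002] z [ 0.002 -0.001 -1.   ] q [-0.397  0.396  1.886 -0.     0.858  1.269]
xang -95.45 turn(deg) 0.0 delta_rot [-0.002  -0.0006 -0.0008] | after turn shift [-0.0002  0.0003  0.0028] | before turn shift [-0.0002  0.0003  0.0028]
wbox [ 589.6 -219.4] [41.1 58.7] short ang 85.2 -94.8 px [380. 394.]
```

View pics/w13.png

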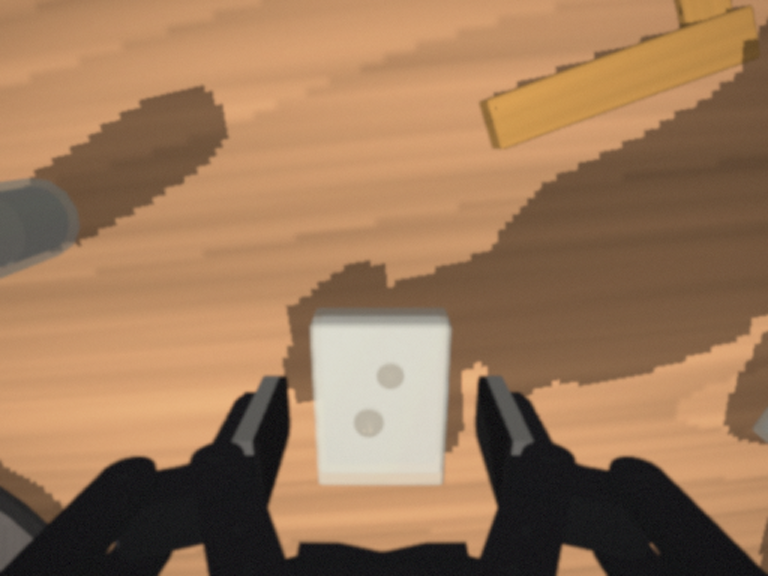

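Request:
arm_command --rows '[{"delta_rot":[0,0,0],"xyz":[0,-0.001,0.0025],"gripper":0.06},{"delta_rot":[0,0,0],"xyz":[0,0,0],"gripper":0.045},{"delta_rot":[0,0,0],"xyz":[0,0,0],"gripper":0.03},{"delta_rot":[0,0,0],"xyz":[0,0,0],"gripper":0.03},{"delta_rot":[0,0,0],"xyz":[0,0,0],"gripper":0.03},{"delta_rot":[0,0,0],"xyz":[0,0,0],"gripper":0.03}]'

```text
time: 24.5
tool_pos: [0.5875, -0.219, 0.0022]
tcp_rot: [-2.113, 2.325, -0.001]
wrist_force: [0.1, -0.5, 3.6]
width: 0.481
```

```bash
python3 - <<'E'
from h import *
plan([.498,-.009,.1],-88)
E
```

```text
t 24.5 pos [ 0.5875 -0.219   0.0022] w 0.481 F [ 0.1 -0.5  3.6] T [ 0.01  0.02 -0.02]
xaxis [-0.095 -0.995  0.   ] yaxis [-0.995  0.095 -0.   ] z [ 0. -0. -1.] q [-0.397  0.402  1.885 -0.     0.854  1.27 ]
xang -95.46 turn(deg) 7.5 delta_rot [-0.0004 -0.0002 -0.1301] | after turn shift [-0.213   0.0821 -0.0978] | before turn shift [-0.2005  0.1091 -0.0979]
```

Request:
arm_command --rows '[{"delta_rot":[0,0,0],"xyz":[0,0,-0.02],"gripper":0.03},{"delta_rot":[0,0,0],"xyz":[0,0,-0.04],"gripper":0.03},{"delta_rot":[0,0,-0.07],"xyz":[0,0,-0.04],"gripper":0.03},{"delta_rot":[0,0,-0.06],"xyz":[0,0,0],"gripper":0.03},{"delta_rot":[0,0,0],"xyz":[-0.02,0.008,0],"gripper":0.03},{"delta_rot":[0,0,0],"xyz":[-0.036,0.014,0],"gripper":0.03},{"delta_rot":[0,0,0],"xyz":[-0.04,0.015,0],"gripper":0.03},{"delta_rot":[0,0,0],"xyz":[-0.04,0.015,0],"gripper":0.03},{"delta_rot":[0,0,0],"xyz":[-0.037,0.015,0],"gripper":0.03},{"delta_rot":[0,0,0],"xyz":[-0.025,0.01,0],"gripper":0.03},{"delta_rot":[0,0,0],"xyz":[-0.015,0.005,0],"gripper":0.03},{"delta_rot":[0,0,0],"xyz":[0,0,0],"gripper":0.03}]'

```text
time: 25.7
tool_pos: [0.4966, -0.0074, 0.1012]
tcp_rot: [2.262, -2.179, -0.003]
wrist_force: [0.1, 0.0, 0.7]
width: 0.48
```

Request:
arm_command --rows '[{"delta_rot":[0,0,0],"xyz":[0,0,0.02],"gripper":0.03},{"delta_rot":[0,0,0],"xyz":[0,0,0.014],"gripper":0.03},{"delta_rot":[0,0,0],"xyz":[0,0,0],"gripper":0.03},{"delta_rot":[0,0,0],"xyz":[0,0,0],"gripper":0.03},{"delta_rot":[0,0,0],"xyz":[0,0,0],"gripper":0.03},{"delta_rot":[0,0,0],"xyz":[0,0,0],"gripper":0.03}]'

```text
time: 26.3
tool_pos: [0.4985, -0.0091, 0.0685]
tcp_rot: [-2.259, 2.183, -0.001]
wrist_force: [-0.0, -0.0, -0.0]
width: 0.475
```

```bash
python3 - <<'E'
from h import *
plan([.498,-.009,.0562],-88)
c=read_camera('wrist'); save(c['pixels'],'w14'); np.save('w14.npy',c,allow_pickle=True)
E
```

```text
t 26.3 pos [ 0.4985 -0.0091  0.0685] w 0.475 F [-0. -0. -0.] T [-0.01  0.   -0.03]
xaxis [ 0.034 -0.999 -0.   ] yaxis [-0.999 -0.034 -0.001] z [ 0.001  0.    -1.   ] q [-0.068  0.096  2.128  0.     0.917  1.468]
xang -88.03 turn(deg) 0.0 delta_rot [-0.0007  0.0001 -0.0006] | after turn shift [-0.0001  0.0005  0.0123] | before turn shift [-0.0001  0.0005  0.0123]
```

View pics/w14.png

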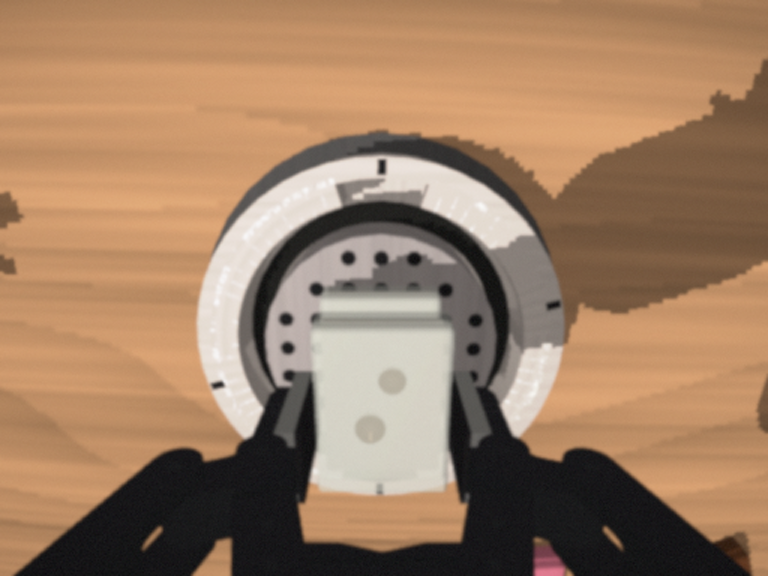

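```bash
python3 - <<'E'
from h import *
c=np.load('w14.npy',allow_pickle=True).item()
save(c['pixels'][185:335,195:315],'w14c',5)
print(onplane(c,np.array([(320,298),(438,298)])/1.5,.054)); print(onplane(c,np.array([(312,328),(453,328),(445,490),(318,491)])/1.5,.0823))
E
```

```text
[[ 0.52604262  0.0125092   0.054     ]
 [ 0.5274025  -0.02771655  0.054     ]]
[[ 0.52662617  0.01139064  0.0823    ]
 [ 0.52798847 -0.02890529  0.0823    ]
 [ 0.47096387 -0.03107147  0.0823    ]
 [ 0.46915139  0.01032564  0.0823    ]]
```

View pics/w14c.png

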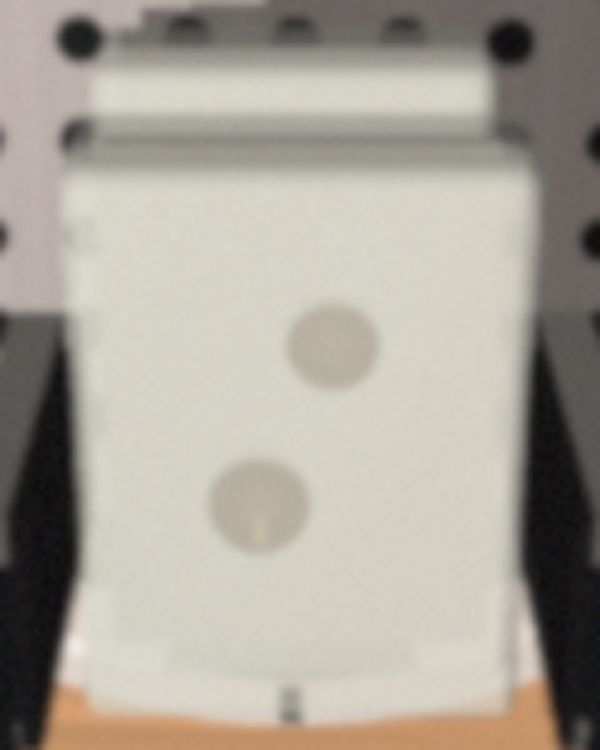

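Request:
arm_command --rows '[{"delta_rot":[0,0,0],"xyz":[-0.001,-0.0005,0.006],"gripper":0.03},{"delta_rot":[0,0,0],"xyz":[0,0,0.003],"gripper":0.03},{"delta_rot":[0,0,0],"xyz":[0,0,0.002],"gripper":0.03},{"delta_rot":[0,0,0],"xyz":[0,0,0],"gripper":0.03},{"delta_rot":[0,0,0],"xyz":[0,0,0],"gripper":0.03},{"delta_rot":[0,0,0],"xyz":[0,0,0],"gripper":0.03}]'

```text
time: 26.95
tool_pos: [0.4982, -0.0077, 0.0568]
tcp_rot: [2.26, -2.182, -0.001]
wrist_force: [0.6, -0.3, -0.8]
width: 0.481
```

```bash
python3 - <<'E'
from h import *
plan([.498,-.009,.0562],-88)
E
```

```text
t 26.95 pos [ 0.4982 -0.0077  0.0568] w 0.481 F [ 0.6 -0.3 -0.8] T [ 0.02  0.06 -0.02]
xaxis [ 0.035 -0.999 -0.   ] yaxis [-0.999 -0.035  0.001] z [-0.001  0.    -1.   ] q [-0.066  0.113  2.136  0.     0.894  1.47 ]
xang -88.0 turn(deg) 0.0 delta_rot [ 0.0005  0.0002 -0.0001] | after turn shift [0.0013 0.0002 0.0006] | before turn shift [0.0013 0.0002 0.0006]
```

Nearly touching: 1 mm more, release, lift.

Request:
arm_command --rows '[{"delta_rot":[0,0,0],"xyz":[0,0,0.001],"gripper":0.03},{"delta_rot":[0,0,0],"xyz":[0,0,0],"gripper":0.03},{"delta_rot":[0,0,0],"xyz":[0,0,0],"gripper":0.044},{"delta_rot":[0,0,0],"xyz":[0,0,0],"gripper":0.05},{"delta_rot":[0,0,0],"xyz":[0,0,0],"gripper":0.056},{"delta_rot":[0,0,0],"xyz":[0,0,-0.01],"gripper":0.056},{"delta_rot":[0,0,0],"xyz":[0,0,-0.04],"gripper":0.06},{"delta_rot":[0,0,0],"xyz":[0,0,-0.04],"gripper":0.06},{"delta_rot":[0,0,0],"xyz":[0,0,0],"gripper":0.06},{"delta_rot":[0,0,0],"xyz":[0,0,0],"gripper":0.06}]'

```text
time: 27.95
tool_pos: [0.4996, -0.0079, 0.1479]
tcp_rot: [-2.258, 2.181, -0.004]
wrist_force: [-0.1, -0.5, -0.6]
width: 0.701
```

```bash
python3 - <<'E'
from h import *
c=read_camera('wrist'); save(c['pixels'],'w15'); np.save('w15.npy',c,allow_pickle=True)
t=read_camera('top');boxes(t)
plan([.4305,-.3435,.14],-114)
E
```

```text
box [ 430.4 -343.5] [42.4 58.6] short-axis ang 65.9 or -114.1 px [351. 237.]
box [ 569.  -383.3] [42.3 58.4] short-axis ang 62.3 or -117.7 px [361. 194.]
t 28.05 pos [ 0.4974 -0.0077  0.1452] w 0.701 F [ 0.  -0.  -0.4] T [ 0.02  0.01 -0.01]
xaxis [ 0.035 -0.999 -0.   ] yaxis [-0.999 -0.035  0.002] z [-0.002  0.    -1.   ] q [-6.600e-02  1.000e-03  2.067e+00  0.000e+00  1.076e+00  1.470e+00]
xang -88.0 turn(deg) -26.0 delta_rot [ 0.0019 -0.      0.4537] | after turn shift [ 0.334  -0.0754  0.0052] | before turn shift [0.3332 0.0786 0.0052]
```

View pics/w15.png

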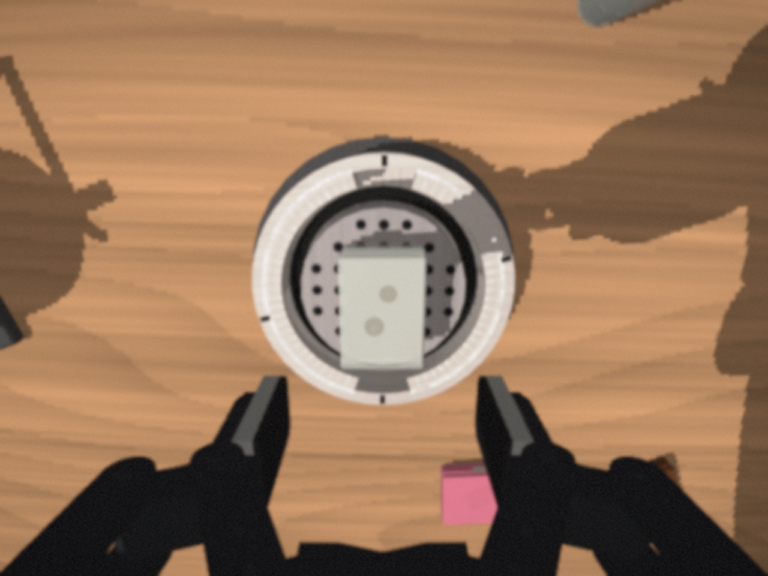

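Request:
arm_command --rows '[{"delta_rot":[0,0,0],"xyz":[0.034,0.008,0],"gripper":0.06},{"delta_rot":[0,0,0],"xyz":[0.045,0.011,0],"gripper":0.06},{"delta_rot":[0,0,0],"xyz":[0.045,0.011,0],"gripper":0.06},{"delta_rot":[0,0,0],"xyz":[0.045,0.011,0],"gripper":0.06},{"delta_rot":[0,0,0],"xyz":[0.045,0.01,0],"gripper":0.06},{"delta_rot":[0,0,0],"xyz":[0.045,0.01,0],"gripper":0.06},{"delta_rot":[0,0,0],"xyz":[0.044,0.01,0],"gripper":0.06},{"delta_rot":[0,0,0],"xyz":[0.03,0.008,0],"gripper":0.06},{"delta_rot":[0,0,0.114],"xyz":[0,0,0.02],"gripper":0.06},{"delta_rot":[0,0,0.114],"xyz":[0,0,0.03],"gripper":0.06},{"delta_rot":[0,0,0.114],"xyz":[0,0,0.03],"gripper":0.06},{"delta_rot":[0,0,0.112],"xyz":[0,0,0.01],"gripper":0.06}]'

```text
time: 29.25
tool_pos: [0.4271, -0.3405, 0.0502]
tcp_rot: [1.702, -2.637, -0.016]
wrist_force: [-0.2, -0.0, -0.2]
width: 0.706
```

Request:
arm_command --rows '[{"delta_rot":[0,0,0],"xyz":[0,0,0.02],"gripper":0.06},{"delta_rot":[0,0,0],"xyz":[0,0,0],"gripper":0.06},{"delta_rot":[0,0,0],"xyz":[0,0,0],"gripper":0.06},{"delta_rot":[0,0,0],"xyz":[0,0,0],"gripper":0.06}]'

```text
time: 29.65
tool_pos: [0.431, -0.3435, 0.0361]
tcp_rot: [1.711, -2.635, -0.0]
wrist_force: [-0.6, 0.8, 0.5]
width: 0.705
```

```bash
python3 - <<'E'
from h import *
c=read_camera('wrist'); save(c['pixels'],'w16'); wbox(c)
plan([.4315,-.3435,.003],-114)
E
```

```text
wbox [ 432.5 -345.5] [41.4 59.3] short ang 66.0 -114.0 px [385. 355.]
t 29.7 pos [ 0.4313 -0.3437  0.0366] w 0.702 F [ 0.6 -0.1  0.7] T [-0.01 -0.02  0.  ]
xaxis [-0.407 -0.913  0.   ] yaxis [-0.913  0.407 -0.001] z [ 0.    -0.001 -1.   ] q [-0.718  0.233  2.037 -0.     0.87   1.272]
xang -114.01 turn(deg) 0.0 delta_rot [-0.0006 -0.0004 -0.0001] | after turn shift [-0.0003 -0.0001  0.0336] | before turn shift [-0.0003 -0.      0.0336]
```

View pics/w16.png

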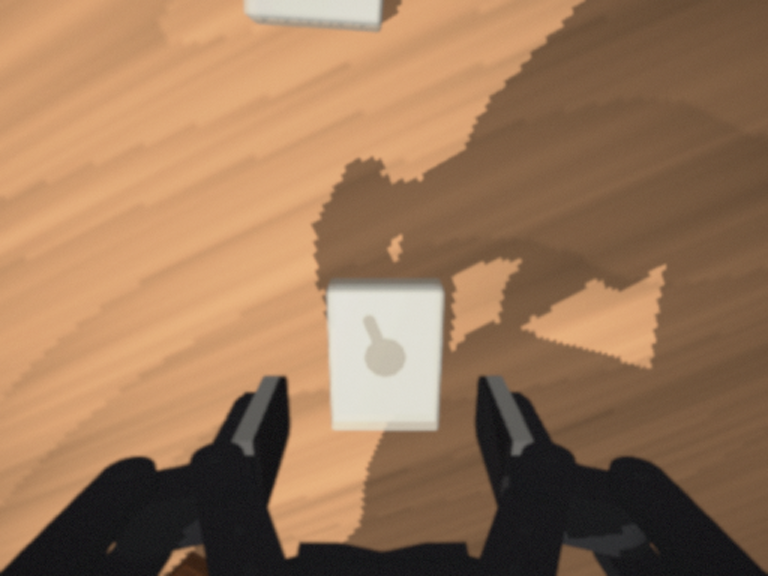

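Request:
arm_command --rows '[{"delta_rot":[0,0,0],"xyz":[0.0005,-0.0005,0.02],"gripper":0.06},{"delta_rot":[0,0,0],"xyz":[0,0,0.01],"gripper":0.06},{"delta_rot":[0,0,0],"xyz":[0,0,0.004],"gripper":0.06},{"delta_rot":[0,0,0],"xyz":[0,0,0],"gripper":0.06},{"delta_rot":[0,0,0],"xyz":[0,0,0],"gripper":0.045},{"delta_rot":[0,0,0],"xyz":[0,0,0],"gripper":0.03},{"delta_rot":[0,0,0],"xyz":[0,0,0],"gripper":0.03},{"delta_rot":[0,0,0],"xyz":[0,0,0],"gripper":0.03},{"delta_rot":[0,0,0],"xyz":[0,0,0],"gripper":0.03},{"delta_rot":[0,0,0],"xyz":[0,0,0],"gripper":0.03}]'

```text
time: 30.7
tool_pos: [0.4317, -0.3446, 0.0026]
tcp_rot: [-1.711, 2.635, -0.002]
wrist_force: [0.1, 0.0, 5.4]
width: 0.477
```

```bash
python3 - <<'E'
from h import *
plan([.498,-.009,.125],-88)
E
```

```text
t 30.7 pos [ 0.4317 -0.3446  0.0026] w 0.477 F [0.1 0.  5.4] T [ 0.12 -0.01 -0.02]
xaxis [-0.407 -0.913  0.001] yaxis [-0.913  0.407 -0.001] z [ 0.001 -0.001 -1.   ] q [-0.719  0.285  2.051 -0.     0.805  1.272]
xang -114.02 turn(deg) 26.0 delta_rot [-0.0008 -0.0007 -0.4541] | after turn shift [-0.333  -0.078  -0.1224] | before turn shift [-0.3334  0.0759 -0.1226]
```

Request:
arm_command --rows '[{"delta_rot":[0,0,0],"xyz":[0,0,-0.02],"gripper":0.03},{"delta_rot":[0,0,-0.1],"xyz":[0,0,-0.04],"gripper":0.03},{"delta_rot":[0,0,-0.12],"xyz":[0,0,-0.04],"gripper":0.03},{"delta_rot":[0,0,-0.12],"xyz":[0,0,-0.02],"gripper":0.03},{"delta_rot":[0,0,-0.114],"xyz":[0,0,0],"gripper":0.03},{"delta_rot":[0,0,0],"xyz":[-0.03,-0.007,0],"gripper":0.03},{"delta_rot":[0,0,0],"xyz":[-0.045,-0.01,0],"gripper":0.03},{"delta_rot":[0,0,0],"xyz":[-0.045,-0.011,0],"gripper":0.03},{"delta_rot":[0,0,0],"xyz":[-0.045,-0.011,0],"gripper":0.03},{"delta_rot":[0,0,0],"xyz":[-0.045,-0.011,0],"gripper":0.03},{"delta_rot":[0,0,0],"xyz":[-0.045,-0.011,0],"gripper":0.03},{"delta_rot":[0,0,0],"xyz":[-0.045,-0.01,0],"gripper":0.03}]'

```text
time: 31.9
tool_pos: [0.4911, -0.0398, 0.1213]
tcp_rot: [2.259, -2.182, -0.002]
wrist_force: [0.5, -0.3, -0.8]
width: 0.474
```

Request:
arm_command --rows '[{"delta_rot":[0,0,0],"xyz":[-0.023,-0.005,0],"gripper":0.03},{"delta_rot":[0,0,0],"xyz":[-0.01,-0.002,0.015],"gripper":0.03},{"delta_rot":[0,0,0],"xyz":[0,0,0.022],"gripper":0.03},{"delta_rot":[0,0,0],"xyz":[0,0,0],"gripper":0.03},{"delta_rot":[0,0,0],"xyz":[0,0,0],"gripper":0.03},{"delta_rot":[0,0,0],"xyz":[0,0,0],"gripper":0.03},{"delta_rot":[0,0,0],"xyz":[0,0,0],"gripper":0.03}]'

```text
time: 32.6
tool_pos: [0.4983, -0.0089, 0.0859]
tcp_rot: [-2.258, 2.183, -0.001]
wrist_force: [-0.1, -0.3, -0.7]
width: 0.475
```

```bash
python3 - <<'E'
from h import *
plan([.498,-.009,.0726],-88)
c=read_camera('wrist'); save(c['pixels'],'w17'); np.save('w17.npy',c,allow_pickle=True)
save(c['pixels'][185:335,195:315],'w17c',5)
E
```

```text
t 32.6 pos [ 0.4983 -0.0089  0.0859] w 0.475 F [-0.1 -0.3 -0.7] T [-0.04 -0.05 -0.02]
xaxis [ 0.034 -0.999 -0.   ] yaxis [-0.999 -0.034 -0.001] z [ 0.001  0.    -1.   ] q [-0.068  0.071  2.117  0.     0.952  1.469]
xang -88.05 turn(deg) 0.0 delta_rot [-0.0013  0.     -0.0009] | after turn shift [0.     0.0003 0.0133] | before turn shift [0.     0.0003 0.0133]
```

View pics/w17c.png

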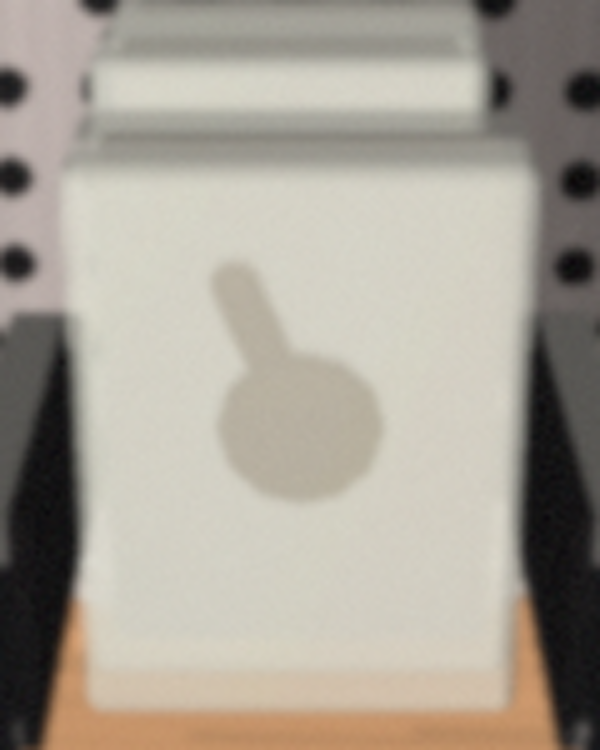

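```bash
python3 - <<'E'
from h import *
c=np.load('w17.npy',allow_pickle=True).item()
f=lambda l:np.array(l)/5+[195,185]
print(onplane(c,f([(98,62),(485,62)]),.070)); print(onplane(c,f([(66,172),(535,172)]),.0993))
E
```

```text
[[ 0.52608972  0.01219878  0.07      ]
 [ 0.52742366 -0.0276784   0.07      ]]
[[ 0.52592163  0.0115418   0.0993    ]
 [ 0.52727197 -0.02882554  0.0993    ]]
```

Alignment is within 1 mm; a 0.9 mm shift in +y and lower.

Request:
arm_command --rows '[{"delta_rot":[0,0,0],"xyz":[-0.001,-0.0005,0.007],"gripper":0.03},{"delta_rot":[0,0,0],"xyz":[0,0,0.003],"gripper":0.03},{"delta_rot":[0,0,0],"xyz":[0,0,0.002],"gripper":0.03},{"delta_rot":[0,0,0],"xyz":[0,0,0],"gripper":0.03},{"delta_rot":[0,0,0],"xyz":[0,0,0],"gripper":0.03},{"delta_rot":[0,0,0],"xyz":[0,0,0],"gripper":0.03}]'

```text
time: 33.25
tool_pos: [0.4978, -0.0075, 0.0726]
tcp_rot: [2.26, -2.182, -0.001]
wrist_force: [-0.9, 0.8, -0.4]
width: 0.474
```

```bash
python3 - <<'E'
from h import *
plan([.498,-.009,.0726],-88)
E
```

```text
t 33.25 pos [ 0.4978 -0.0075  0.0726] w 0.474 F [-0.9  0.8 -0.4] T [-0.05  0.08 -0.06]
xaxis [ 0.035 -0.999 -0.   ] yaxis [-0.999 -0.035  0.001] z [-0.001  0.    -1.   ] q [-0.065  0.09   2.126  0.     0.927  1.471]
xang -88.01 turn(deg) 0.0 delta_rot [ 0.0007  0.0002 -0.0001] | after turn shift [ 0.0015 -0.0001  0.    ] | before turn shift [ 0.0015 -0.0001  0.    ]
```

Request:
arm_command --rows '[{"delta_rot":[0,0,0],"xyz":[0,0,0.0005],"gripper":0.03},{"delta_rot":[0,0,0],"xyz":[0,0,0],"gripper":0.03},{"delta_rot":[0,0,0],"xyz":[0,0,0],"gripper":0.044},{"delta_rot":[0,0,0],"xyz":[0,0,0],"gripper":0.05},{"delta_rot":[0,0,0],"xyz":[0,0,0],"gripper":0.056},{"delta_rot":[0,0,0],"xyz":[0,0,-0.01],"gripper":0.056},{"delta_rot":[0,0,0],"xyz":[0,0,-0.04],"gripper":0.06},{"delta_rot":[0,0,0],"xyz":[0,0,-0.03],"gripper":0.06},{"delta_rot":[0,0,0],"xyz":[0,0,0],"gripper":0.06},{"delta_rot":[0,0,0],"xyz":[0,0,0],"gripper":0.06}]'

```text
time: 34.25
tool_pos: [0.4989, -0.0075, 0.1538]
tcp_rot: [-2.259, 2.181, -0.003]
wrist_force: [-0.2, -0.8, 0.3]
width: 0.702
```

```bash
python3 - <<'E'
from h import *
c=read_camera('wrist'); save(c['pixels'],'w18'); np.save('w18.npy',c,allow_pickle=True)
t=read_camera('top');boxes(t)
plan([.569,-.3833,.14],-117.7)
E
```

```text
box [ 569.  -383.4] [41.7 58.4] short-axis ang 62.3 or -117.7 px [361. 194.]
t 34.35 pos [ 0.4971 -0.0074  0.1515] w 0.7 F [ 0.6 -0.9 -0.1] T [ 0.02 -0.02 -0.03]
xaxis [ 0.035 -0.999 -0.   ] yaxis [-0.999 -0.035  0.002] z [-0.002  0.    -1.   ] q [-0.065 -0.006  2.061  0.     1.089  1.471]
xang -88.01 turn(deg) -29.7 delta_rot [ 2.200e-03 -2.000e-04  5.183e-01] | after turn shift [ 0.2994 -0.2384  0.0115] | before turn shift [ 0.3782 -0.0588  0.0112]
```

View pics/w18.png

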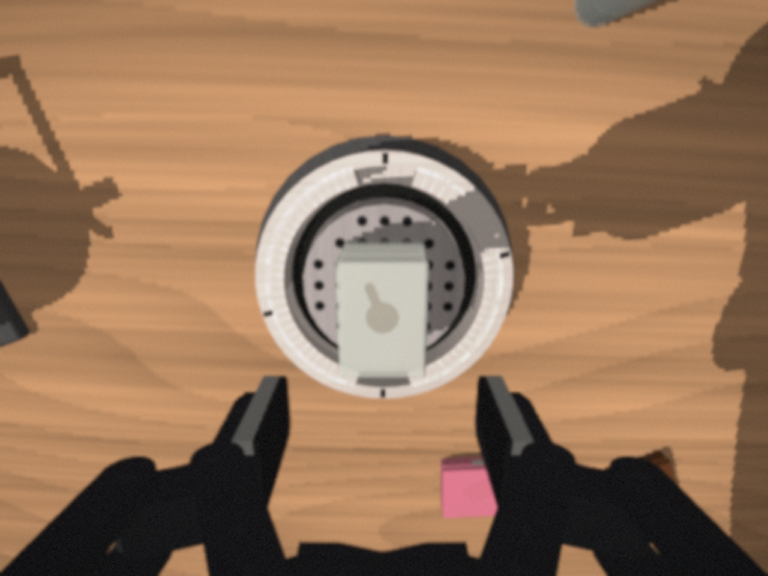

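Request:
arm_command --rows '[{"delta_rot":[0,0,0],"xyz":[0.034,-0.005,0],"gripper":0.06},{"delta_rot":[0,0,0],"xyz":[0.045,-0.007,0],"gripper":0.06},{"delta_rot":[0,0,0],"xyz":[0.045,-0.007,0],"gripper":0.06},{"delta_rot":[0,0,0],"xyz":[0.045,-0.007,0],"gripper":0.06},{"delta_rot":[0,0,0],"xyz":[0.045,-0.007,0],"gripper":0.06},{"delta_rot":[0,0,0],"xyz":[0.045,-0.007,0],"gripper":0.06},{"delta_rot":[0,0,0],"xyz":[0.045,-0.007,0],"gripper":0.06},{"delta_rot":[0,0,0],"xyz":[0.045,-0.007,0],"gripper":0.06},{"delta_rot":[0,0,0.13],"xyz":[0.03,-0.006,0],"gripper":0.06},{"delta_rot":[0,0,0.13],"xyz":[0,0,0.03],"gripper":0.06},{"delta_rot":[0,0,0.13],"xyz":[0,0,0.04],"gripper":0.06},{"delta_rot":[0,0,0.13],"xyz":[0,0,0.03],"gripper":0.06}]'

```text
time: 35.55
tool_pos: [0.5688, -0.3833, 0.0477]
tcp_rot: [1.613, -2.693, -0.008]
wrist_force: [-0.3, 0.1, -0.3]
width: 0.699
```

Request:
arm_command --rows '[{"delta_rot":[0,0,0],"xyz":[0,0,0.015],"gripper":0.06},{"delta_rot":[0,0,0],"xyz":[0,0,0],"gripper":0.06},{"delta_rot":[0,0,0],"xyz":[0,0,0],"gripper":0.06},{"delta_rot":[0,0,0],"xyz":[0,0,0],"gripper":0.06},{"delta_rot":[0,0,0],"xyz":[0,0,0],"gripper":0.06}]'

```text
time: 36.05
tool_pos: [0.5726, -0.3851, 0.0396]
tcp_rot: [-1.623, 2.688, -0.005]
wrist_force: [0.2, -0.6, 0.7]
width: 0.702
```

```bash
python3 - <<'E'
from h import *
c=read_camera('wrist'); save(c['pixels'],'w19'); wbox(c)
plan([.5702,-.384,.003],-117.7)
E
```

```text
wbox [ 572.6 -386. ] [41.  57.4] short ang 62.2 -117.8 px [383. 355.]
t 36.1 pos [ 0.5723 -0.385   0.0394] w 0.701 F [-0.6 -0.7  0.8] T [ 0.01  0.03 -0.02]
xaxis [-0.466 -0.885  0.001] yaxis [-0.885  0.466 -0.003] z [ 0.002 -0.002 -1.   ] q [-0.628  0.454  1.725 -0.     0.959  1.427]
xang -117.76 turn(deg) 0.1 delta_rot [-0.003  -0.0006 -0.001 ] | after turn shift [0.0001 0.0023 0.0364] | before turn shift [0.0001 0.0024 0.0364]
```

View pics/w19.png

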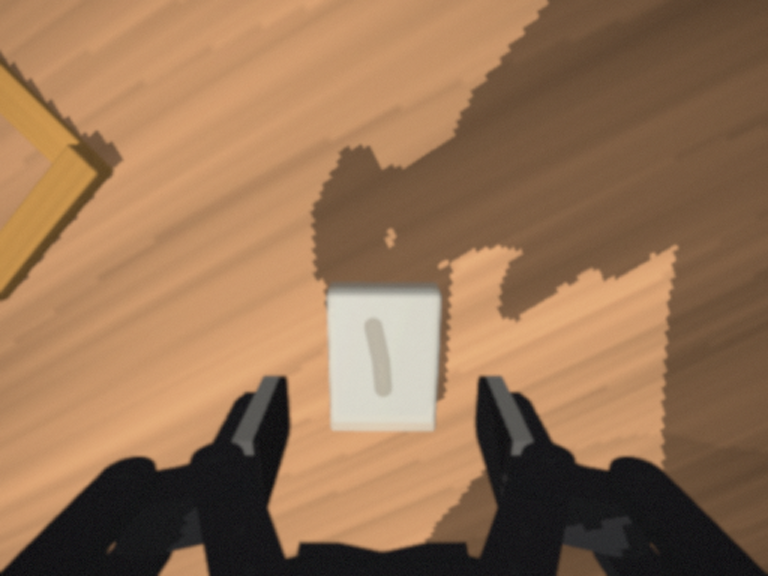

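Request:
arm_command --rows '[{"delta_rot":[-0.003,0,0],"xyz":[0.0005,0.0005,0.02],"gripper":0.06},{"delta_rot":[0,0,0],"xyz":[0,0,0.01],"gripper":0.06},{"delta_rot":[0,0,0],"xyz":[0,0,0.006],"gripper":0.06},{"delta_rot":[0,0,0],"xyz":[0,0,0],"gripper":0.06},{"delta_rot":[0,0,0],"xyz":[0,0,0],"gripper":0.045},{"delta_rot":[0,0,0],"xyz":[0,0,0],"gripper":0.03},{"delta_rot":[0,0,0],"xyz":[0,0,0],"gripper":0.03},{"delta_rot":[0,0,0],"xyz":[0,0,0],"gripper":0.03},{"delta_rot":[0,0,0],"xyz":[0,0,0],"gripper":0.03},{"delta_rot":[0,0,0],"xyz":[0,0,0],"gripper":0.03}]'

```text
time: 37.1
tool_pos: [0.5702, -0.3843, 0.0012]
tcp_rot: [1.622, -2.688, -0.005]
wrist_force: [-0.4, -0.2, 0.3]
width: 0.475
```

```bash
python3 - <<'E'
from h import *
plan([.498,-.009,.145],-88)
E
```

```text
t 37.1 pos [ 0.5702 -0.3843  0.0012] w 0.475 F [-0.4 -0.2  0.3] T [-0.03  0.01  0.09]
xaxis [-0.466 -0.885  0.   ] yaxis [-0.885  0.466  0.004] z [-0.003  0.002 -1.   ] q [-6.290e-01  4.990e-01  1.741e+00 -1.000e-03  9.050e-01  1.428e+00]
xang -117.8 turn(deg) 29.8 delta_rot [ 0.0036  0.0009 -0.5201] | after turn shift [-0.3776  0.0591 -0.1438] | before turn shift [-0.2983  0.2394 -0.143 ]
```

Request:
arm_command --rows '[{"delta_rot":[0.003,0,0],"xyz":[0,0,-0.02],"gripper":0.03},{"delta_rot":[0,0,-0.13],"xyz":[0,0,-0.04],"gripper":0.03},{"delta_rot":[0,0,-0.13],"xyz":[0,0,-0.04],"gripper":0.03},{"delta_rot":[0,0,-0.13],"xyz":[0,0,-0.035],"gripper":0.03},{"delta_rot":[0,0,-0.13],"xyz":[0,0,0],"gripper":0.03},{"delta_rot":[0,0,0],"xyz":[-0.03,0.005,0],"gripper":0.03},{"delta_rot":[0,0,0],"xyz":[-0.045,0.007,0],"gripper":0.03},{"delta_rot":[0,0,0],"xyz":[-0.045,0.007,0],"gripper":0.03},{"delta_rot":[0,0,0],"xyz":[-0.045,0.007,0],"gripper":0.03},{"delta_rot":[0,0,0],"xyz":[-0.045,0.007,0],"gripper":0.03},{"delta_rot":[0,0,0],"xyz":[-0.045,0.007,0],"gripper":0.03},{"delta_rot":[0,0,0],"xyz":[-0.045,0.007,0],"gripper":0.03}]'

```text
time: 38.3
tool_pos: [0.5129, -0.0847, 0.138]
tcp_rot: [-2.258, 2.182, -0.002]
wrist_force: [0.3, 0.1, -1.3]
width: 0.475
```

Request:
arm_command --rows '[{"delta_rot":[0,0,0],"xyz":[-0.04,0.006,0],"gripper":0.03},{"delta_rot":[0,0,0],"xyz":[-0.025,0.004,0],"gripper":0.03},{"delta_rot":[0,0,0],"xyz":[-0.012,0.002,0.015],"gripper":0.03},{"delta_rot":[0,0,0],"xyz":[0,0,0.019],"gripper":0.03},{"delta_rot":[0,0,0],"xyz":[0,0,0],"gripper":0.03},{"delta_rot":[0,0,0],"xyz":[0,0,0],"gripper":0.03},{"delta_rot":[0,0,0],"xyz":[0,0,0],"gripper":0.03},{"delta_rot":[0,0,0],"xyz":[0,0,0],"gripper":0.03}]'

```text
time: 39.1
tool_pos: [0.4993, -0.0101, 0.1036]
tcp_rot: [-2.258, 2.182, -0.002]
wrist_force: [-0.9, -0.3, -0.8]
width: 0.48
```

```bash
python3 - <<'E'
from h import *
plan([.498,-.009,.0872],-88)
c=read_camera('wrist'); save(c['pixels'],'w20'); np.save('w20.npy',c,allow_pickle=True)
save(c['pixels'][185:335,195:315],'w20c',5)
E
```

```text
t 39.1 pos [ 0.4993 -0.0101  0.1036] w 0.48 F [-0.9 -0.3 -0.8] T [ 0.04 -0.02  0.02]
xaxis [ 0.034 -0.999 -0.   ] yaxis [-0.999 -0.034 -0.002] z [ 0.002  0.    -1.   ] q [-0.07   0.05   2.101  0.     0.988  1.466]
xang -88.05 turn(deg) 0.0 delta_rot [-0.0016  0.     -0.0009] | after turn shift [-0.0011  0.0013  0.0164] | before turn shift [-0.0011  0.0013  0.0164]
```

View pics/w20c.png

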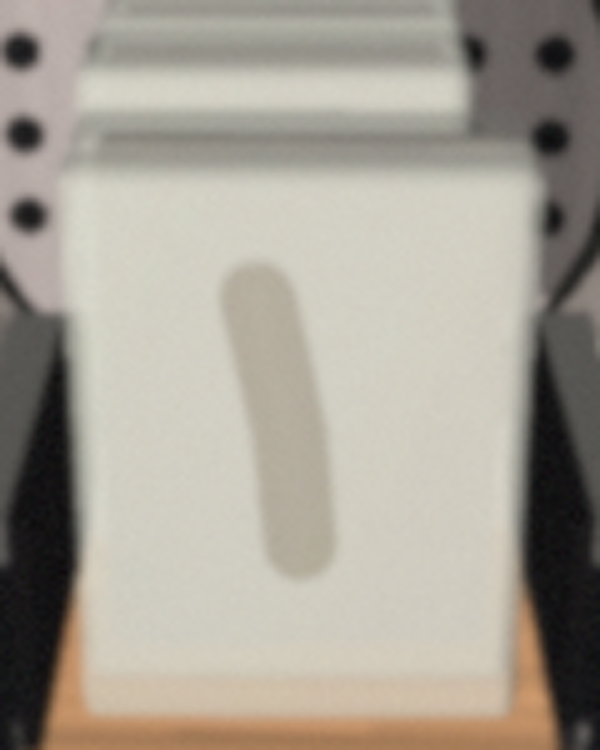

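```bash
python3 - <<'E'
from h import *
c=np.load('w20.npy',allow_pickle=True).item()
f=lambda l:np.array(l)/5+[195,185]
print(onplane(c,f([(78,72),(468,72)]),.086)); print(onplane(c,f([(64,172),(540,172)]),.1036-.0012+.016))
E
```

```text
[[ 0.52539259  0.01333599  0.086     ]
 [ 0.52675573 -0.02738243  0.086     ]]
[[ 0.52753307  0.01035509  0.1184    ]
 [ 0.52888952 -0.03019617  0.1184    ]]
```

Request:
arm_command --rows '[{"delta_rot":[0,0,0],"xyz":[-0.0027,0.0015,0.008],"gripper":0.03},{"delta_rot":[0,0,0],"xyz":[0,0,0.004],"gripper":0.03},{"delta_rot":[0,0,0],"xyz":[0,0,0.002],"gripper":0.03},{"delta_rot":[0,0,0],"xyz":[0,0,0],"gripper":0.03},{"delta_rot":[0,0,0],"xyz":[0,0,0],"gripper":0.03},{"delta_rot":[0,0,0],"xyz":[0,0,0],"gripper":0.03}]'

```text
time: 39.75
tool_pos: [0.4968, -0.007, 0.0883]
tcp_rot: [2.26, -2.182, -0.001]
wrist_force: [-0.7, 0.3, -0.6]
width: 0.48
```

```bash
python3 - <<'E'
from h import *
plan([.498,-.0072,.0872],-88)
E
```

```text
t 39.75 pos [ 0.4968 -0.007   0.0883] w 0.48 F [-0.7  0.3 -0.6] T [ 0.08 -0.04  0.05]
xaxis [ 0.035 -0.999 -0.   ] yaxis [-0.999 -0.035  0.   ] z [-0.  0. -1.] q [-0.064  0.066  2.117  0.     0.959  1.472]
xang -88.01 turn(deg) 0.0 delta_rot [ 0.0005  0.0002 -0.0001] | after turn shift [ 0.0002 -0.0012  0.0011] | before turn shift [ 0.0002 -0.0012  0.0011]
```

Request:
arm_command --rows '[{"delta_rot":[0,0,0],"xyz":[0,-0.0005,0.0012],"gripper":0.03},{"delta_rot":[0,0,0],"xyz":[0,0,0],"gripper":0.03},{"delta_rot":[0,0,0],"xyz":[0,0,0],"gripper":0.03},{"delta_rot":[0,0,0],"xyz":[0,0,0],"gripper":0.044},{"delta_rot":[0,0,0],"xyz":[0,0,0],"gripper":0.05},{"delta_rot":[0,0,0],"xyz":[0,0,0],"gripper":0.056},{"delta_rot":[0,0,0],"xyz":[0,0,-0.01],"gripper":0.056},{"delta_rot":[0,0,0],"xyz":[0,0,-0.04],"gripper":0.06},{"delta_rot":[0,0,0],"xyz":[0,0,-0.04],"gripper":0.06},{"delta_rot":[0,0,0],"xyz":[0,0,-0.04],"gripper":0.06},{"delta_rot":[0,0,0],"xyz":[0,0,0],"gripper":0.06},{"delta_rot":[0,0,0],"xyz":[0,0,0],"gripper":0.06}]'

```text
time: 40.95
tool_pos: [0.4984, -0.0071, 0.2193]
tcp_rot: [-2.258, 2.181, -0.004]
wrist_force: [0.1, -0.1, -0.6]
width: 0.701
```

```bash
python3 - <<'E'
from h import *
c=read_camera('wrist'); save(c['pixels'],'w21'); np.save('w21.npy',c,allow_pickle=True)
s=read_camera('scene'); save(s['pixels'],'s21')
plan([.4825,.3161,.27],20.86)
E
```

```text
t 41.05 pos [ 0.4965 -0.0069  0.2163] w 0.708 F [ 0.2 -0.4 -0.4] T [-0.01 -0.01  0.06]
xaxis [ 0.035 -0.999 -0.   ] yaxis [-0.999 -0.035  0.002] z [-0.002  0.    -1.   ] q [-0.064 -0.066  1.993  0.     1.217  1.472]
xang -88.01 turn(deg) 108.9 delta_rot [ 1.0000e-03  2.3000e-03 -1.9001e+00] | after turn shift [ 0.102  -0.3068 -0.0537] | before turn shift [-0.3233  0.0028 -0.0536]
```

View pics/w21.png

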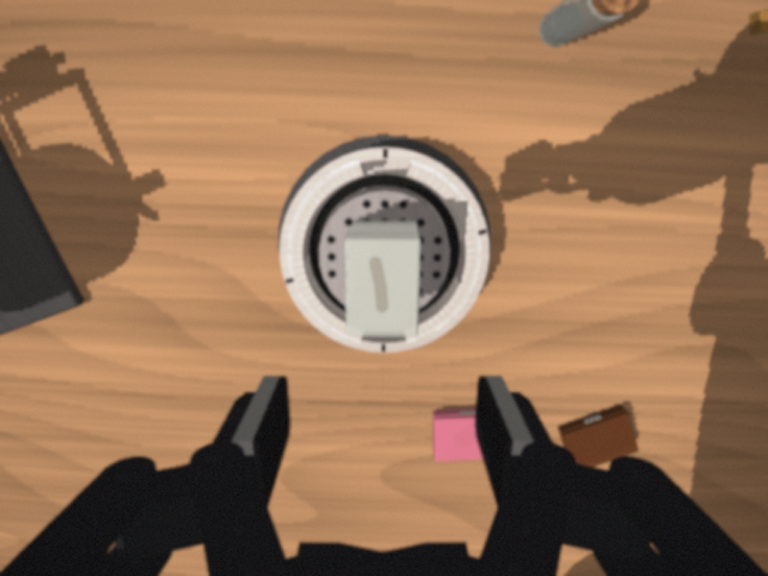

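View pics/s21.png

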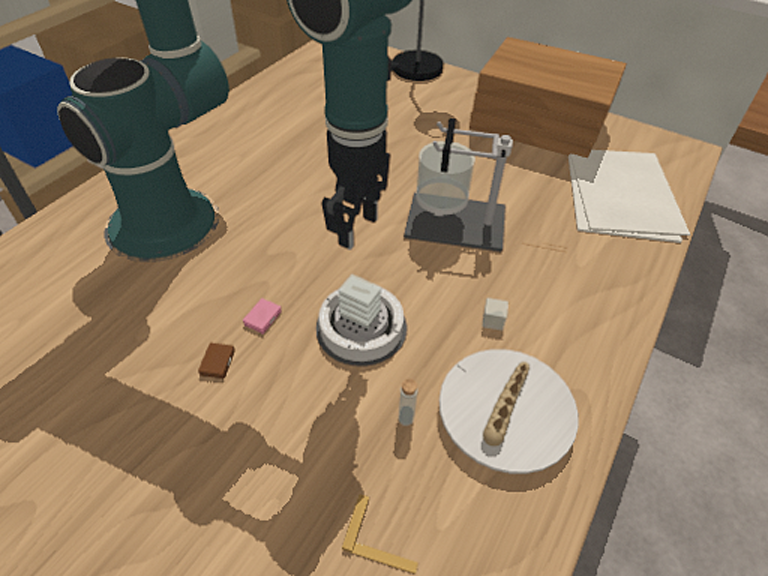

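```bash
python3 - <<'E'
from h import *
c=np.load('w21.npy',allow_pickle=True).item()
B=onplane(c,np.array([(346,238),(420,238),(417,337),(346,338)])/1.5,.102); print(B,B.mean(0))
s=read_camera('scene'); 
a=cv2.resize(s['pixels'][175:245,205:275],(480,480),interpolation=cv2.INTER_CUBIC); save(a,'s21c',1)
E
```

```text
[[ 0.52575026  0.01289602  0.102     ]
 [ 0.52712021 -0.02716405  0.102     ]
 [ 0.46904285 -0.0288223   0.102     ]
 [ 0.4670112   0.01223927  0.102     ]] [ 0.49723113 -0.00771277  0.102     ]
```

View pics/s21c.png

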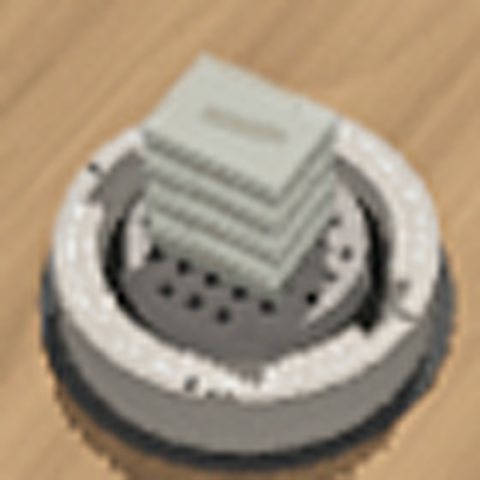

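Request:
arm_command --rows '[{"delta_rot":[0,0,0],"xyz":[0,0,-0.04],"gripper":0.06},{"delta_rot":[0,0,0],"xyz":[-0.02,0,-0.014],"gripper":0.06},{"delta_rot":[0,0,0],"xyz":[-0.04,0.0003,0],"gripper":0.06},{"delta_rot":[0,0,0],"xyz":[-0.045,0.0005,0],"gripper":0.06},{"delta_rot":[0,0,0],"xyz":[-0.045,0.0005,0],"gripper":0.06},{"delta_rot":[0,0,0],"xyz":[-0.045,0.0005,0],"gripper":0.06},{"delta_rot":[0,0,0],"xyz":[-0.045,0.0005,0],"gripper":0.06},{"delta_rot":[0,0,0],"xyz":[-0.045,0.0005,0],"gripper":0.06},{"delta_rot":[0,0,0],"xyz":[-0.038,0,0],"gripper":0.06},{"delta_rot":[0,0,-0.146],"xyz":[0,0,0],"gripper":0.06},{"delta_rot":[0,0,-0.146],"xyz":[0,0,0],"gripper":0.06},{"delta_rot":[0,0,-0.146],"xyz":[0,0,0],"gripper":0.06}]' --force 90

```text
time: 42.3
tool_pos: [0.4821, 0.3158, 0.2686]
tcp_rot: [2.682, -1.628, -0.004]
wrist_force: [0.8, -1.0, -0.3]
width: 0.705
```

Request:
arm_command --rows '[{"delta_rot":[0,0,-0.146],"xyz":[0,0,0],"gripper":0.06},{"delta_rot":[0,0,-0.146],"xyz":[0,0,0],"gripper":0.06},{"delta_rot":[0,0,-0.146],"xyz":[0,0,0],"gripper":0.06},{"delta_rot":[0,0,-0.146],"xyz":[0,0,0],"gripper":0.06},{"delta_rot":[0,0,-0.146],"xyz":[0,0,0],"gripper":0.06},{"delta_rot":[0,0,-0.146],"xyz":[0,0,0],"gripper":0.06},{"delta_rot":[0,0,-0.146],"xyz":[0,0,0],"gripper":0.06},{"delta_rot":[0,0,-0.146],"xyz":[0,0,0],"gripper":0.06},{"delta_rot":[0,0,-0.146],"xyz":[0,0,0],"gripper":0.06},{"delta_rot":[0,0,-0.146],"xyz":[0,0,0],"gripper":0.06},{"delta_rot":[0,0,0],"xyz":[0,0,0],"gripper":0.06},{"delta_rot":[0,0,0],"xyz":[0,0,0],"gripper":0.06}]'

```text
time: 43.5
tool_pos: [0.4827, 0.3153, 0.2696]
tcp_rot: [3.091, 0.56, -0.005]
wrist_force: [-0.8, 0.2, -0.9]
width: 0.706
```

```bash
python3 - <<'E'
from h import *
c=read_camera('wrist'); save(c['pixels'],'w22'); np.save('w22.npy',c,allow_pickle=True)
plan([.4825,.3161,.187],20.86)
px=c['pixels'];g=px.max(2)
m=np.zeros_like(g); m[120:284,225:290]=(g[120:284,225:290]<45)
ys,xs=np.where(m); P=onplane(c,np.c_[xs,ys],.212)
print(cv2.minAreaRect((P[:,:2]*1000).astype(np.float32)))
E
```

```text
t 43.55 pos [0.4828 0.3154 0.27  ] w 0.705 F [-0.5 -0.5 -0.5] T [-0.05 -0.06  0.03]
xaxis [ 0.936  0.351 -0.003] yaxis [ 0.351 -0.936 -0.   ] z [-0.002 -0.001 -1.   ] q [5.350e-01 5.800e-02 1.770e+00 1.000e-03 1.316e+00 1.760e-01]
xang 20.57 turn(deg) 0.3 delta_rot [-0.0001  0.0025 -0.0051] | after turn shift [-0.0001 -0.0008  0.083 ] | before turn shift [ 0.0001 -0.0008  0.083 ]
((481.4268798828125, 319.3836975097656), (11.152202606201172, 104.01090240478516), 20.59999656677246)
```

View pics/w22.png

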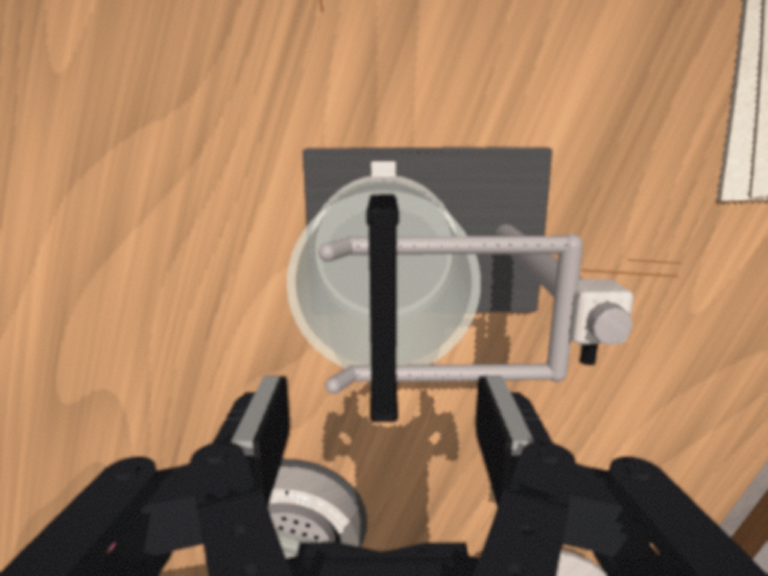

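Request:
arm_command --rows '[{"delta_rot":[0,0.0025,-0.005],"xyz":[-0.0005,-0.001,0.02],"gripper":0.06},{"delta_rot":[0,0,0],"xyz":[0,0,0.03],"gripper":0.06},{"delta_rot":[0,0,0],"xyz":[0,0,0.02],"gripper":0.06},{"delta_rot":[0,0,0],"xyz":[0,0,0.01],"gripper":0.06},{"delta_rot":[0,0,0],"xyz":[0,0,0.003],"gripper":0.06},{"delta_rot":[0,0,0],"xyz":[0,0,0],"gripper":0.06},{"delta_rot":[0,0,0],"xyz":[0,0,0],"gripper":0.06},{"delta_rot":[0,0,0],"xyz":[0,0,0],"gripper":0.06},{"delta_rot":[0,0,0],"xyz":[0,0,0],"gripper":0.06}]'

```text
time: 44.45
tool_pos: [0.4832, 0.3169, 0.1893]
tcp_rot: [-3.087, -0.573, -0.006]
wrist_force: [0.9, -0.3, -0.5]
width: 0.703
```

```bash
python3 - <<'E'
from h import *
plan([.4825,.3161,.187],20.86)
E
```

```text
t 44.45 pos [0.4832 0.3169 0.1893] w 0.703 F [ 0.9 -0.3 -0.5] T [ 0.03 -0.02 -0.02]
xaxis [0.933 0.359 0.004] yaxis [ 0.359 -0.933 -0.001] z [ 0.003  0.002 -1.   ] q [0.537 0.109 1.865 0.    1.163 0.17 ]
xang 21.02 turn(deg) -0.2 delta_rot [-0.0007 -0.0039  0.0028] | after turn shift [-0.0009  0.0005  0.0023] | before turn shift [-0.0009  0.0005  0.0023]
```

Request:
arm_command --rows '[{"delta_rot":[-0.0007,-0.003,0.002],"xyz":[-0.0007,0,0.0015],"gripper":0.04},{"delta_rot":[0,0,0],"xyz":[0,0,0],"gripper":0.025},{"delta_rot":[0,0,0],"xyz":[0,0,0],"gripper":0.0},{"delta_rot":[0,0,0],"xyz":[0,0,0],"gripper":0.0},{"delta_rot":[0,0,0],"xyz":[0,0,0],"gripper":0.0},{"delta_rot":[0,0,0],"xyz":[0,0,0],"gripper":0.0},{"delta_rot":[0,0,0],"xyz":[0,0,0],"gripper":0.0}]'

```text
time: 45.15
tool_pos: [0.482, 0.3163, 0.1868]
tcp_rot: [3.089, 0.57, -0.001]
wrist_force: [0.1, -0.7, 1.6]
width: 0.123
```

```bash
python3 - <<'E'
from h import *
plan([.4825,.3161,.187],20.86)
E
```

```text
t 45.15 pos [0.482  0.3163 0.1868] w 0.123 F [ 0.1 -0.7  1.6] T [-0.03  0.04  0.05]
xaxis [ 0.934  0.357 -0.001] yaxis [ 0.357 -0.934  0.   ] z [-0.001 -0.    -1.   ] q [ 0.538  0.112  1.867 -0.     1.163  0.173]
xang 20.91 turn(deg) -0.1 delta_rot [0.0002 0.0008 0.0009] | after turn shift [ 0.0004  0.0004 -0.0002] | before turn shift [ 0.0004  0.0004 -0.0002]
```

Request:
arm_command --rows '[{"delta_rot":[0,0,0],"xyz":[0,0,-0.007],"gripper":0.0},{"delta_rot":[0,0,0],"xyz":[0,0,-0.008],"gripper":0.0},{"delta_rot":[0,0,0],"xyz":[0,0,-0.008],"gripper":0.0},{"delta_rot":[0,0,0],"xyz":[0,0,0],"gripper":0.0},{"delta_rot":[0,0,0],"xyz":[0,0,0],"gripper":0.0},{"delta_rot":[0,0,0],"xyz":[0,0,0],"gripper":0.0}]'

```text
time: 45.75
tool_pos: [0.4817, 0.3162, 0.2093]
tcp_rot: [3.089, 0.57, -0.002]
wrist_force: [-0.3, -0.4, -3.9]
width: 0.123
```

```bash
python3 - <<'E'
from h import *
plan([.4825,.3161,.209],20.86)
E
```

```text
t 45.75 pos [0.4817 0.3162 0.2093] w 0.123 F [-0.3 -0.4 -3.9] T [ 0.02 -0.   -0.05]
xaxis [ 0.934  0.357 -0.002] yaxis [ 0.357 -0.934  0.   ] z [-0.001 -0.001 -1.   ] q [ 0.538  0.094  1.844 -0.     1.205  0.173]
xang 20.91 turn(deg) -0.1 delta_rot [0.0004 0.0016 0.0009] | after turn shift [0.0007 0.0003 0.0003] | before turn shift [0.0007 0.0003 0.0003]
```

Request:
arm_command --rows '[{"delta_rot":[0,0,0],"xyz":[-0.01,0,0],"gripper":0.0},{"delta_rot":[0,0,0],"xyz":[-0.02,0,0],"gripper":0.0},{"delta_rot":[0,0,0],"xyz":[-0.02,0,0],"gripper":0.0},{"delta_rot":[0,0,0],"xyz":[-0.02,0,0],"gripper":0.0},{"delta_rot":[0,0,0],"xyz":[-0.02,0,0],"gripper":0.0},{"delta_rot":[0,0,0],"xyz":[-0.01,0,0],"gripper":0.0},{"delta_rot":[0,0,0],"xyz":[0,0,-0.015],"gripper":0.0},{"delta_rot":[0,0,0],"xyz":[0,0,-0.025],"gripper":0.0},{"delta_rot":[0,0,0],"xyz":[0,0,-0.015],"gripper":0.0},{"delta_rot":[0,0,0],"xyz":[0,0,0],"gripper":0.0},{"delta_rot":[0,0,0],"xyz":[0,0,0],"gripper":0.0}]'

```text
time: 46.85
tool_pos: [0.3892, 0.2809, 0.2653]
tcp_rot: [-3.089, -0.57, -0.001]
wrist_force: [0.3, -0.3, -3.9]
width: 0.122
```

```bash
python3 - <<'E'
from h import *
plan([.5003,-.009,.26],92)
s=read_camera('scene'); save(s['pixels'],'s23')
E
```

```text
t 46.85 pos [0.3892 0.2809 0.2653] w 0.122 F [ 0.3 -0.3 -3.9] T [-0.01  0.03  0.  ]
xaxis [0.934 0.357 0.   ] yaxis [ 0.357 -0.934  0.   ] z [ 0.  0. -1.] q [ 0.573 -0.133  1.962 -0.     1.311  0.209]
xang 20.9 turn(deg) 71.1 delta_rot [ 3.0000e-04 -3.0000e-04 -1.2409e+00] | after turn shift [-0.2936  0.1009  0.0053] | before turn shift [3.000e-04 3.105e-01 5.300e-03]
```

View pics/s23.png

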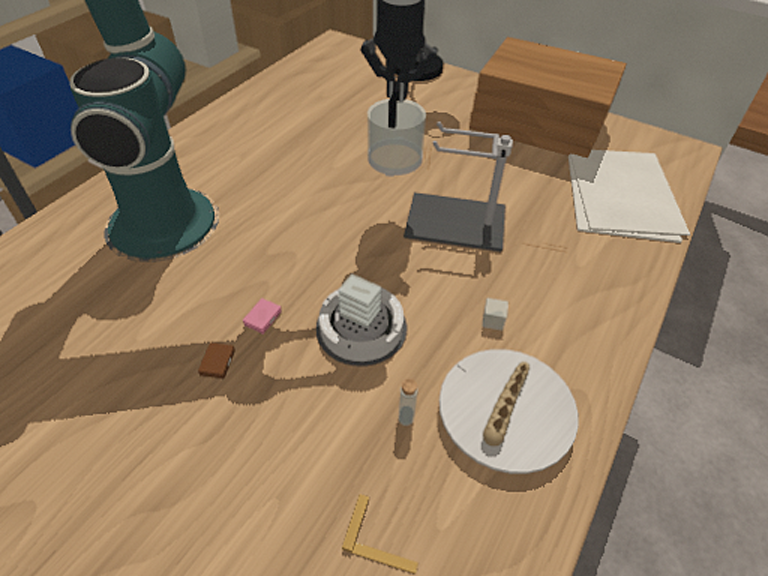

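Request:
arm_command --rows '[{"delta_rot":[0,0,-0.138],"xyz":[0,0,0],"gripper":0.0},{"delta_rot":[0,0,-0.138],"xyz":[0,0,0],"gripper":0.0},{"delta_rot":[0,0,-0.138],"xyz":[0,0,0],"gripper":0.0},{"delta_rot":[0,0,-0.138],"xyz":[0,0,0],"gripper":0.0},{"delta_rot":[0,0,-0.138],"xyz":[0,0,0],"gripper":0.0},{"delta_rot":[0,0,-0.138],"xyz":[0,0,0],"gripper":0.0},{"delta_rot":[0,0,-0.138],"xyz":[0,0,0],"gripper":0.0},{"delta_rot":[0,0,-0.138],"xyz":[0,0,0],"gripper":0.0},{"delta_rot":[0,0,-0.135],"xyz":[0,0,0],"gripper":0.0},{"delta_rot":[0,0,0],"xyz":[-0.02,0.007,0],"gripper":0.0},{"delta_rot":[0,0,0],"xyz":[-0.03,0.01,0],"gripper":0.0},{"delta_rot":[0,0,0],"xyz":[-0.035,0.012,0],"gripper":0.0}]'

```text
time: 48.1
tool_pos: [0.4197, 0.1961, 0.263]
tcp_rot: [-2.181, -2.259, 0.006]
wrist_force: [0.7, 0.0, -4.1]
width: 0.116
```

Request:
arm_command --rows '[{"delta_rot":[0,0,0],"xyz":[-0.035,0.012,0],"gripper":0.0},{"delta_rot":[0,0,0],"xyz":[-0.035,0.012,0],"gripper":0.0},{"delta_rot":[0,0,0],"xyz":[-0.035,0.012,0],"gripper":0.0},{"delta_rot":[0,0,0],"xyz":[-0.035,0.012,0],"gripper":0.0},{"delta_rot":[0,0,0],"xyz":[-0.035,0.012,0],"gripper":0.0},{"delta_rot":[0,0,0],"xyz":[-0.024,0.008,0],"gripper":0.0},{"delta_rot":[0,0,0],"xyz":[-0.01,0.003,0],"gripper":0.0},{"delta_rot":[0,0,0],"xyz":[0,0,0],"gripper":0.0},{"delta_rot":[0,0,0],"xyz":[0,0,0],"gripper":0.0},{"delta_rot":[0,0,0],"xyz":[0,0,0],"gripper":0.0},{"delta_rot":[0,0,0],"xyz":[0,0,0],"gripper":0.0}]'

```text
time: 49.2
tool_pos: [0.4979, -0.0088, 0.2647]
tcp_rot: [-2.182, -2.259, 0.001]
wrist_force: [0.2, -0.4, -2.8]
width: 0.121
```

```bash
python3 - <<'E'
from h import *
plan([.5003,-.009,.22],92)
c=read_camera('wrist'); save(c['pixels'],'w24'); np.save('w24.npy',c,allow_pickle=True)
E
```

```text
t 49.2 pos [ 0.4979 -0.0088  0.2647] w 0.121 F [ 0.2 -0.4 -2.8] T [0.03 0.   0.01]
xaxis [-0.035  0.999 -0.   ] yaxis [ 0.999  0.035 -0.001] z [-0.001 -0.    -1.   ] q [-0.067 -0.095  1.93  -0.     1.308 -1.673]
xang 92.0 turn(deg) 0.0 delta_rot [-0.001   0.0002 -0.0001] | after turn shift [-0.0003  0.0024  0.0447] | before turn shift [-0.0003  0.0024  0.0447]
```

View pics/w24.png

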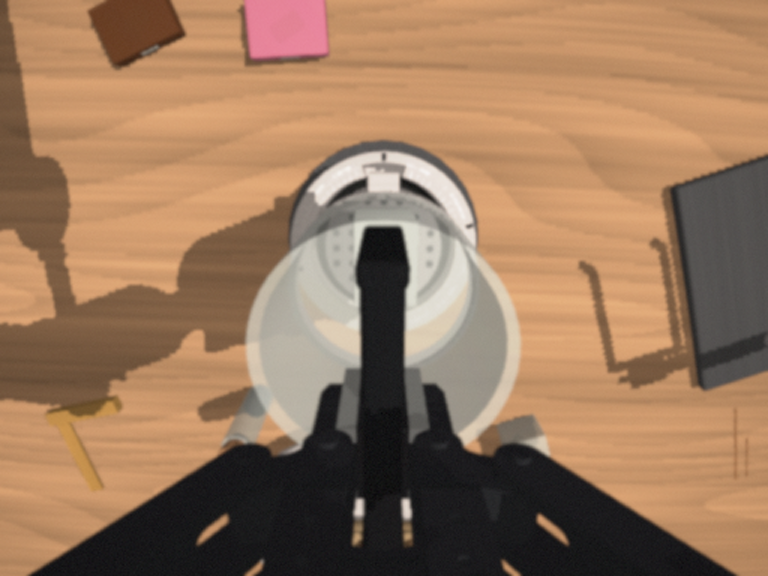

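Request:
arm_command --rows '[{"delta_rot":[0,0,0],"xyz":[0,0.002,0.01],"gripper":0.0},{"delta_rot":[0,0,0],"xyz":[0,0,0.015],"gripper":0.0},{"delta_rot":[0,0,0],"xyz":[0,0,0.015],"gripper":0.0},{"delta_rot":[0,0,0],"xyz":[0,0,0.015],"gripper":0.0},{"delta_rot":[0,0,0],"xyz":[0,0,0.015],"gripper":0.0},{"delta_rot":[0,0,0],"xyz":[0,0,0.015],"gripper":0.0},{"delta_rot":[0,0,0],"xyz":[0,0,0.01],"gripper":0.0},{"delta_rot":[0,0,0],"xyz":[0,0,0],"gripper":0.0},{"delta_rot":[0,0,0],"xyz":[0,0,0],"gripper":0.0},{"delta_rot":[0,0,0],"xyz":[0,0,0],"gripper":0.0},{"delta_rot":[0,0,0],"xyz":[0,0,0],"gripper":0.0}]'

```text
time: 50.35
tool_pos: [0.501, -0.0099, 0.1709]
tcp_rot: [2.183, 2.257, 0.0]
wrist_force: [-0.1, 0.1, -3.1]
width: 0.118
```

```bash
python3 - <<'E'
from h import *
plan([.5000,-.0092,.1474],92)
c=read_camera('wrist'); save(c['pixels'],'w25')
s=read_camera('scene'); save(s['pixels'][140:260,190:290],'s25',5)
E
```

```text
t 50.35 pos [ 0.501  -0.0099  0.1709] w 0.118 F [-0.1  0.1 -3.1] T [-0.    0.06 -0.  ]
xaxis [-0.033  0.999 -0.001] yaxis [0.999 0.033 0.001] z [ 0.001 -0.001 -1.   ] q [-6.900e-02 -2.000e-02  2.036e+00 -1.000e-03  1.124e+00 -1.673e+00]
xang 91.9 turn(deg) 0.1 delta_rot [ 0.0012  0.0008 -0.0017] | after turn shift [ 0.0008 -0.001   0.0235] | before turn shift [ 0.0008 -0.001   0.0235]
```

View pics/w25.png

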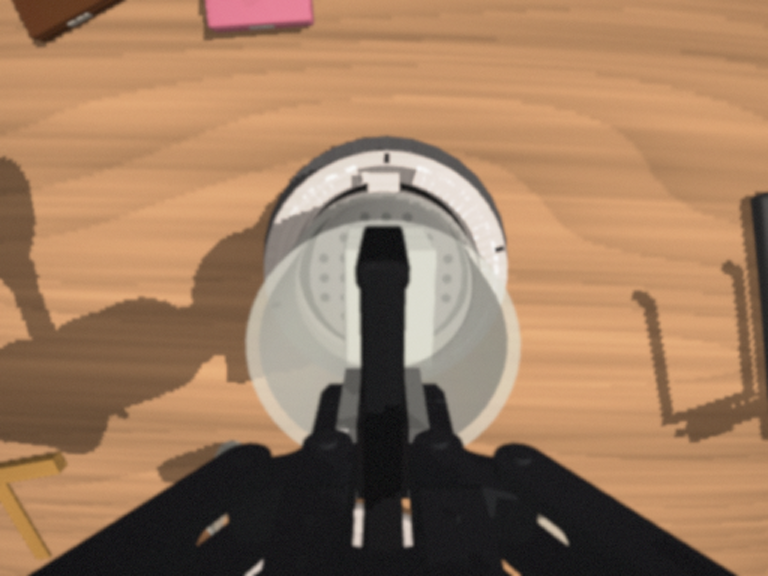

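View pics/s25.png

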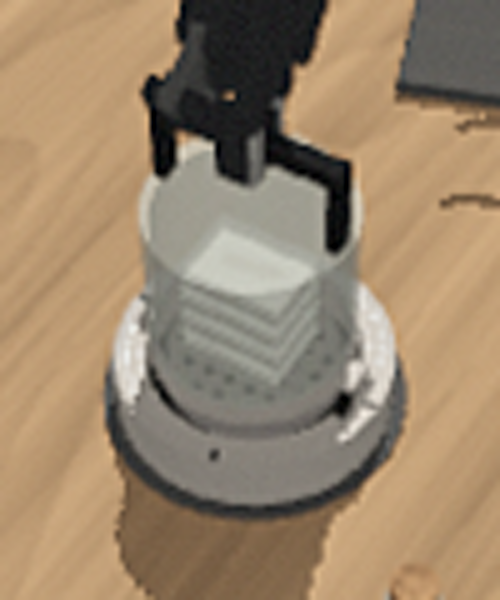

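Request:
arm_command --rows '[{"delta_rot":[0,0,0],"xyz":[0.0007,-0.0006,0.005],"gripper":0.0},{"delta_rot":[0,0,0],"xyz":[0,0,0.005],"gripper":0.0},{"delta_rot":[0,0,0],"xyz":[0,0,0.005],"gripper":0.0},{"delta_rot":[0,0,0],"xyz":[0,0,0],"gripper":0.0},{"delta_rot":[0,0,0],"xyz":[0,0,0],"gripper":0.0},{"delta_rot":[0,0,0],"xyz":[0,0,0],"gripper":0.0}]'

```text
time: 51.05
tool_pos: [0.4996, -0.0092, 0.1548]
tcp_rot: [-2.184, -2.258, 0.002]
wrist_force: [0.2, 0.3, -2.4]
width: 0.118
```

```bash
python3 - <<'E'
from h import *
plan([.5000,-.0092,.1474],92)
E
```

```text
t 51.05 pos [ 0.4996 -0.0092  0.1548] w 0.118 F [ 0.2  0.3 -2.4] T [-0.02 -0.   -0.02]
xaxis [-0.033  0.999 -0.001] yaxis [ 0.999  0.033 -0.001] z [-0.001 -0.001 -1.   ] q [-6.800e-02 -6.000e-03  2.054e+00 -1.000e-03  1.095e+00 -1.671e+00]
xang 91.9 turn(deg) 0.1 delta_rot [-0.001   0.0006 -0.0017] | after turn shift [0.     0.0004 0.0074] | before turn shift [0.     0.0004 0.0074]
```

Request:
arm_command --rows '[{"delta_rot":[0,0,0],"xyz":[0,0,0.004],"gripper":0.0},{"delta_rot":[0,0,0],"xyz":[0,0,0.004],"gripper":0.0},{"delta_rot":[0,0,0],"xyz":[0,0,0.003],"gripper":0.0},{"delta_rot":[0,0,0],"xyz":[0,0,0.002],"gripper":0.0},{"delta_rot":[0,0,0],"xyz":[0,0,0],"gripper":0.0},{"delta_rot":[0,0,0],"xyz":[0,0,0],"gripper":0.0},{"delta_rot":[0,0,0],"xyz":[0,0,0],"gripper":0.0},{"delta_rot":[0,0,0],"xyz":[0,0,0],"gripper":0.0}]'

```text
time: 51.85
tool_pos: [0.5002, -0.009, 0.1435]
tcp_rot: [2.184, 2.258, 0.0]
wrist_force: [-4.0, 1.7, 7.1]
width: 0.121
```

```bash
python3 - <<'E'
from h import *
plan([.5000,-.0092,.1405],92)
E
```

```text
t 51.85 pos [ 0.5002 -0.009   0.1435] w 0.121 F [-4.   1.7  7.1] T [ 0.2   0.51 -0.03]
xaxis [-0.033  0.999 -0.   ] yaxis [0.999 0.033 0.001] z [ 0.001 -0.    -1.   ] q [-0.068  0.006  2.064 -0.     1.07  -1.671]
xang 91.9 turn(deg) 0.1 delta_rot [ 0.0005  0.0003 -0.0017] | after turn shift [-0.0002 -0.0002  0.003 ] | before turn shift [-0.0002 -0.0002  0.003 ]
```

Request:
arm_command --rows '[{"delta_rot":[0,0,0],"xyz":[0,0,0.002],"gripper":0.0},{"delta_rot":[0,0,0],"xyz":[0,0,0.002],"gripper":0.0},{"delta_rot":[0,0,0],"xyz":[0,0,0],"gripper":0.0},{"delta_rot":[0,0,0],"xyz":[0,0,0],"gripper":0.0},{"delta_rot":[0,0,0],"xyz":[0,0,0],"gripper":0.0},{"delta_rot":[0,0,0],"xyz":[0,0,0],"gripper":0.0}]'

```text
time: 52.45
tool_pos: [0.5003, -0.0091, 0.14]
tcp_rot: [2.184, 2.257, 0.001]
wrist_force: [-4.1, 2.0, 9.6]
width: 0.123
```

```bash
python3 - <<'E'
from h import *
plan([.5000,-.0092,.1405],92)
E
```

```text
t 52.45 pos [ 0.5003 -0.0091  0.14  ] w 0.123 F [-4.1  2.   9.6] T [0.18 0.71 0.01]
xaxis [-0.033  0.999 -0.   ] yaxis [0.999 0.033 0.001] z [ 0.001 -0.    -1.   ] q [-0.068  0.01   2.068 -0.     1.063 -1.672]
xang 91.9 turn(deg) 0.1 delta_rot [ 0.0009  0.0004 -0.0017] | after turn shift [-0.0001 -0.0003 -0.0005] | before turn shift [-0.0001 -0.0003 -0.0005]
```

Request:
arm_command --rows '[{"delta_rot":[0,0,0.05],"xyz":[0,-0.0007,0],"gripper":0.0},{"delta_rot":[0,0,0.1],"xyz":[0,0,0],"gripper":0.0},{"delta_rot":[0,0,0.1],"xyz":[0,0,0],"gripper":0.0},{"delta_rot":[0,0,0.1],"xyz":[0,0,0],"gripper":0.0},{"delta_rot":[0,0,0],"xyz":[0,0,0],"gripper":0.0},{"delta_rot":[0,0,0],"xyz":[0,0,0],"gripper":0.0}]'

```text
time: 53.05
tool_pos: [0.5016, -0.0096, 0.1408]
tcp_rot: [2.54, 1.841, 0.005]
wrist_force: [-0.1, 0.4, 8.5]
width: 0.12
```

```bash
python3 - <<'E'
from h import *
plan([.5000,-.0092,.1405],17)
s=read_camera('scene'); save(s['pixels'][140:260,190:290],'s26',5)
E
```

```text
t 53.05 pos [ 0.5016 -0.0096  0.1408] w 0.12 F [-0.1  0.4  8.5] T [-0.11  0.16  0.04]
xaxis [0.311 0.95  0.   ] yaxis [ 0.95  -0.311  0.005] z [ 0.005 -0.001 -1.   ] q [-6.800e-02  9.000e-03  2.067e+00 -1.000e-03  1.060e+00 -1.322e+00]
xang 71.86 turn(deg) -54.9 delta_rot [ 0.0048 -0.0028  0.9575] | after turn shift [-0.0014 -0.0008  0.0003] | before turn shift [-0.0002 -0.0016  0.0003]
```

View pics/s26.png

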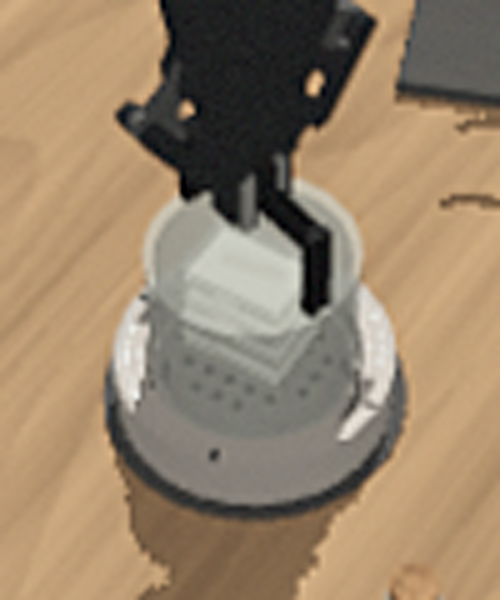

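Request:
arm_command --rows '[{"delta_rot":[0,0,0.1],"xyz":[0,0,0],"gripper":0.0},{"delta_rot":[0,0,0.1],"xyz":[0,0,0],"gripper":0.0},{"delta_rot":[0,0,0.1],"xyz":[0,0,0],"gripper":0.0},{"delta_rot":[0,0,0.1],"xyz":[0,0,0],"gripper":0.0},{"delta_rot":[0,0,0.1],"xyz":[0,0,0],"gripper":0.0},{"delta_rot":[0,0,0.1],"xyz":[0,0,0],"gripper":0.0},{"delta_rot":[0,0,0.1],"xyz":[0,0,0],"gripper":0.0},{"delta_rot":[0,0,0.1],"xyz":[0,0,0],"gripper":0.0},{"delta_rot":[0,0,0.1],"xyz":[0,0,0],"gripper":0.0},{"delta_rot":[0,0,0.06],"xyz":[0,0,0],"gripper":0.0},{"delta_rot":[0,0,0],"xyz":[0,0,0],"gripper":0.0},{"delta_rot":[0,0,0],"xyz":[0,0,0],"gripper":0.0}]'

```text
time: 54.3
tool_pos: [0.5016, -0.0095, 0.1409]
tcp_rot: [3.105, 0.461, 0.008]
wrist_force: [-0.3, 0.0, 8.3]
width: 0.122
```

```bash
python3 - <<'E'
from h import *
plan([.5000,-.0092,.1465],17)
E
```

```text
t 54.3 pos [ 0.5016 -0.0095  0.1409] w 0.122 F [-0.3  0.   8.3] T [-0.01  0.21  0.17]
xaxis [0.957 0.29  0.005] yaxis [ 0.29  -0.957  0.003] z [ 0.005 -0.001 -1.   ] q [-6.800e-02  9.000e-03  2.067e+00 -1.000e-03  1.060e+00 -3.620e-01]
xang 16.88 turn(deg) 0.1 delta_rot [ 0.0029 -0.0047 -0.0021] | after turn shift [-0.0015 -0.0008 -0.0056] | before turn shift [-0.0014 -0.0008 -0.0057]
```

Request:
arm_command --rows '[{"delta_rot":[0,0,0],"xyz":[0,0,-0.002],"gripper":0.0},{"delta_rot":[0,0,0],"xyz":[0,0,-0.002],"gripper":0.0},{"delta_rot":[0,0,0],"xyz":[0,0,-0.002],"gripper":0.0},{"delta_rot":[0,0,0],"xyz":[0,0,0],"gripper":0.0},{"delta_rot":[0,0,0],"xyz":[0,0,0],"gripper":0.0},{"delta_rot":[0,0,0],"xyz":[0,0,0],"gripper":0.0}]'

```text
time: 54.9
tool_pos: [0.5008, -0.0095, 0.1453]
tcp_rot: [3.106, 0.46, 0.005]
wrist_force: [2.6, -0.1, 5.1]
width: 0.128
```

```bash
python3 - <<'E'
from h import *
plan([.5000,-.0092,.1465],17)
E
```

```text
t 54.9 pos [ 0.5008 -0.0095  0.1453] w 0.128 F [ 2.6 -0.1  5.1] T [-0.16 -0.39  0.09]
xaxis [0.957 0.29  0.003] yaxis [ 0.29  -0.957  0.002] z [ 0.004 -0.001 -1.   ] q [-6.800e-02  3.000e-03  2.064e+00 -1.000e-03  1.071e+00 -3.620e-01]
xang 16.85 turn(deg) 0.1 delta_rot [ 0.0022 -0.0031 -0.0025] | after turn shift [-0.0007 -0.0005 -0.0012] | before turn shift [-0.0007 -0.0005 -0.0012]
```

Request:
arm_command --rows '[{"delta_rot":[0,0,0],"xyz":[0,0,-0.002],"gripper":0.0},{"delta_rot":[0,0,0],"xyz":[0,0,-0.002],"gripper":0.0},{"delta_rot":[0,0,0],"xyz":[0,0,0],"gripper":0.0},{"delta_rot":[0,0,0],"xyz":[0,0,0],"gripper":0.0},{"delta_rot":[0,0,0],"xyz":[0,0,0],"gripper":0.0}]'

```text
time: 55.4
tool_pos: [0.499, -0.0101, 0.146]
tcp_rot: [3.106, 0.46, -0.001]
wrist_force: [6.9, -4.2, -8.9]
width: 0.115
```

```bash
python3 - <<'E'
from h import *
plan([.5000,-.0092,.1465],17)
E
```

```text
t 55.4 pos [ 0.499  -0.0101  0.146 ] w 0.115 F [ 6.9 -4.2 -8.9] T [-0.52 -1.25  0.13]
xaxis [ 0.957  0.29  -0.001] yaxis [ 0.29  -0.957  0.002] z [-0.    -0.002 -1.   ] q [-6.900e-02  2.000e-03  2.064e+00 -2.000e-03  1.076e+00 -3.620e-01]
xang 16.85 turn(deg) 0.1 delta_rot [ 0.002   0.001  -0.0026] | after turn shift [ 0.0012 -0.0006 -0.0005] | before turn shift [ 0.0012 -0.0006 -0.0005]
```

Request:
arm_command --rows '[{"delta_rot":[0,0,0],"xyz":[0.001,0,0.0015],"gripper":0.0},{"delta_rot":[0,0,0],"xyz":[0,0,0],"gripper":0.0},{"delta_rot":[0,0,0],"xyz":[0,0,0],"gripper":0.02},{"delta_rot":[0,0,0],"xyz":[0,0,0],"gripper":0.03},{"delta_rot":[0,0,0],"xyz":[0,0,0],"gripper":0.06},{"delta_rot":[0,0,0],"xyz":[0,0,0],"gripper":0.06},{"delta_rot":[0,0,0],"xyz":[0,0,-0.015],"gripper":0.06},{"delta_rot":[0,0,0],"xyz":[0,0,-0.04],"gripper":0.06},{"delta_rot":[0,0,0],"xyz":[0,0,-0.04],"gripper":0.06},{"delta_rot":[0,0,0],"xyz":[0,0,-0.02],"gripper":0.06},{"delta_rot":[0,0,0],"xyz":[0,0,0],"gripper":0.06},{"delta_rot":[0,0,0],"xyz":[0,0,0],"gripper":0.06}]'

```text
time: 56.6
tool_pos: [0.5001, -0.0088, 0.2622]
tcp_rot: [3.107, 0.46, 0.001]
wrist_force: [-0.2, 0.0, -0.7]
width: 0.702
```

```bash
python3 - <<'E'
from h import *
st()
c=read_camera('wrist'); save(c['pixels'],'w27')
s=read_camera('scene'); save(s['pixels'],'s27')
px=c['pixels'];g=px.max(2)
m=np.zeros_like(g); m[100:284,225:290]=(g[100:284,225:290]<45)
ys,xs=np.where(m); P=onplane(c,np.c_[xs,ys],.171)
print(cv2.minAreaRect((P[:,:2]*1000).astype(np.float32)))
Q=points(c,np.c_[xs,ys]); print('bar top z',np.percentile(Q[:,2],[50,75,90]))
E
```

```text
t 56.6 pos [ 0.5001 -0.0088  0.2622] w 0.702 F [-0.2  0.  -0.7] T [-0.05 -0.02  0.02]
xaxis [0.957 0.29  0.001] yaxis [ 0.29  -0.957  0.001] z [ 0.001 -0.001 -1.   ] q [-6.700e-02 -9.000e-02  1.930e+00 -1.000e-03  1.301e+00 -3.610e-01]
((500.3861083984375, -6.755474090576172), (11.327672004699707, 103.1995620727539), 17.276103973388672)
bar top z [0.17148557 0.17195453 0.17237222]
```

View pics/w27.png

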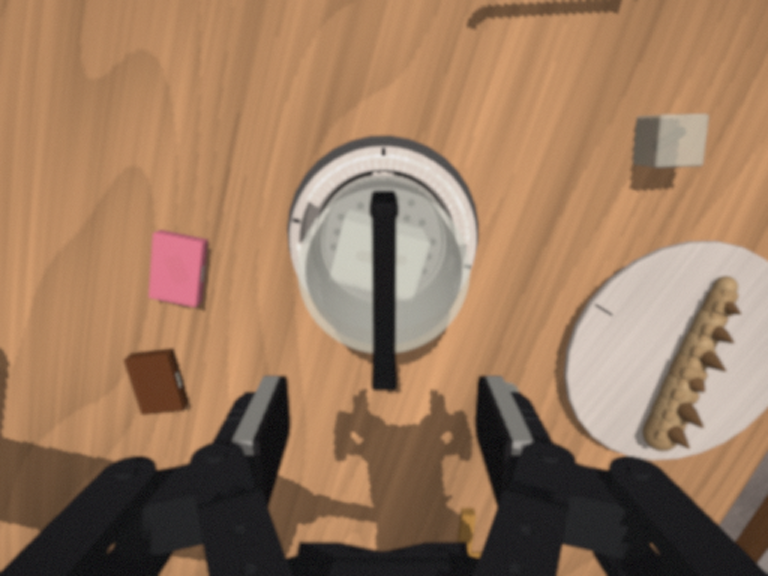

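View pics/s27.png

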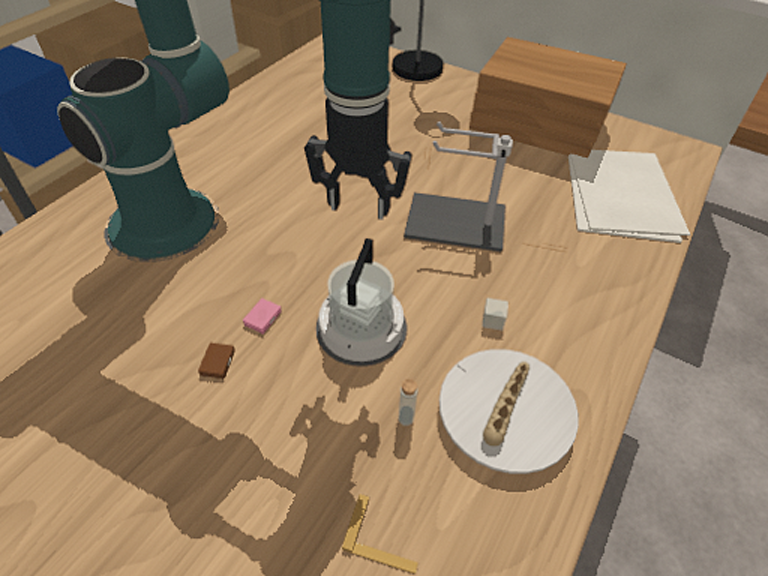

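```bash
python3 - <<'E'
from h import *
print(bot.finish_job())
E
```

```text
the job is handed in; nothing more can be done
None
```

The job is handed in at about 57 s of the 210 s allowed. All four specimen boxes were on the table, and they are now in one pile under the locked cover.

- **Cover off:** I pressed it down about 6 mm, turned it 75° anticlockwise, lifted it and hung it by its handle on the stand's two prongs while loading.
- **Pile:** All four boxes lie flat and square on the perforated plate, aligned to about 1–2 mm. The top box is centred about 3 mm from the plate's axis. I saw no box knocked aside during the run.
- **Cover back on:** I lowered it with its lugs in the gaps, pressed it down and turned it 75° clockwise to the lock mark.
- **Last checks:** A pull of about 9 N, against the roughly 4 N I measured while carrying the cover, did not lift it. The handle bar is at 107.3° with its top 171.5 mm above the table, against 107.0° and about 170.5 mm at the start.
- **Lock click:** I inferred the lock from the pull, height and angle. I had no direct reading of the click or the seal, and I did not twist the cover to test it.
- **Bystanders:** The jaw, tube, cube and set square look unmoved in the final pictures, and the gripper ended well clear of everything.

No check failed. The two cameras disagreed by 2–4 mm on some box positions, and the handle's centre read about 3 mm different from the wrist camera, within calibration and edge error.

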